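# Pack the wig kit box, open its combination padlock and hold it ready at the staple

### The job

First stand the square wooden pin case upright in the one empty pocket of the kit box, all the way down, and let go of it. Then turn the padlock's dial clockwise, feeling its notches click, to the notch where the white line on its knob points straight at the shackle, let it rest there, and pull the shackle fully open. Finish holding the padlock by its body, lifted out of its holder and kept still and level about 10 cm above the table beside the kit box, the open shackle pointing squarely at the box with its crossbar over the staple; do not put it down or let go, and leave the other things where they are.

Things in the scene. Friction and masses are not known exactly. Their poses are not given: they have to be found in the camera images.
- kitbox: Low open plywood box, fixed to the table, 125 (x) x 185 (y) x 47 mm high, 5 mm walls and floor; 2 x 3 equal pockets 55 mm square, 42 mm deep, centred at x = -30 and +30, y = -60, 0 and +60 mm. Five pockets hold low things (at most 40 mm high, so no higher than the walls), one is empty but for a felt pad. Origin: centre of the underside, z up. The steel staple is on its +y side.
- staple (a point): Middle of the steel staple, a loop standing 17 mm out from the kit box's +y side, 22 mm wide, bar 6 mm thick; 110 mm from the box's centre in box +y, 28 mm above the table.
- pad: Grey felt pad, 50 mm square, 2 mm thick, fixed on the floor of the empty pocket (which one varies). Origin: centre of its underside, 5 mm above the table. The pin case stands on it.
- jar: White plastic screw-top jar, round, 50 mm diameter, 80 mm high, standing on the table. Leave alone.
- pin_case: Square wooden pin case, 48 x 48 mm, 80 mm high, standing loose on the table, sides along its own x and y. Origin: centre of the underside, z up. About 0.13 kg.
- holder: Dark steel bench holder fixed to the table: a plate 80 (x) x 54 (y) x 14 mm high with four 28 mm high corner posts that stop the padlock from sliding or turning (1.5 mm play); the padlock lifts straight up out of it. Sides are free for fingers within 22 mm of the middle in x; below the padlock's overhanging sides there is 14 mm of air above the table. Origin: centre of the underside; x along the padlock.
- lock: Long-shackle padlock lying flat, dial up, loose in the holder. Steel body 64 (x) x 66 (y) x 26 mm (z). Origin: centre of the body's underside (14 mm above the table at the start); z up, x towards the shackle. All together about 0.41 kg.
- lock_mid (a point): Middle of the padlock body, 13 mm above its underside, on the dial's axis (4 mm behind the body's centre): grip the 66 mm wide body by its two y sides here.
- crossbar (a point): Middle of the shackle's crossbar, a round steel bar 8 mm thick running along the padlock's y. Shut, it lies 70 mm from the lock's origin along lock x, 13 mm above the underside (27 mm above the table at the start), with a free opening 34 mm (x) by 34 mm (y) between it and the body for one finger. It moves with the shackle.
- shackle (a joint): Slide of the shackle out of the body along the lock's +x: 0 shut, 0.020 m fully open (stop). About 4 N of friction; stays where it is left. It comes out only when the dial is within about 0.12 rad of its opening notch at 1.4, else it stops after about 2 mm; do not force it.
- knob (a point): On the axis of the dial, at mid height of its knob, 16 mm above the top face of the padlock body. The dial is a black disc 44 mm wide, 5 mm high, carrying a bar knob 12 mm thick, 34 mm long, 22 mm high (top 27 mm above the padlock's top face). The point's x axis lies along the bar towards its pointed nose, marked with a white line; it turns with the dial.
- dial (a joint): Dial angle, growing clockwise seen from above, 0 to 2.1 rad. Spring notches at 0, 0.7, 1.4 and 2.1 draw it in (about 0.04 N m; grip the bar firmly, 25 N, a few mm clear of the disc). The nose points at 1.4 minus this value, counted anticlockwise from lock +x; at 1.4, the opening notch with the broad mark, straight at the shackle. It begins in or between the notches 0 and 0.7.
- spool: Black thread spool, 50 mm wide, 40 mm high, already packed in a pocket. Leave alone.
- tin: Round aluminium tin, 51 mm wide, 34 mm high, already packed. Leave alone.
- wax: Low amber pot with white cap, 51 mm wide, 40 mm high, already packed. Leave alone.
- cork_block: Cork block, 49 x 49 x 36 mm, already packed. Leave alone.
- comb: Flat aluminium comb, 160 mm long (y), 6 mm thick. Leave alone.
- remote: Black remote control, 40 x 110 x 14 mm. Leave alone.
- tape: Reel of clear tape, 50 mm wide, 25 mm high, already packed. Leave alone.
Not all that is in view belongs to the job. Leave any green, orange or yellow look-alike of the pin_case alone.

How it is judged (in metres and radians):
On the way, in this order (a step that is already met when the one before it is completed fails the run):
1. the pin case stands upright, fully down, in the empty pocket and is let go (z of pin_case in the frame of kitbox between 0 and 0.014 m and x of pin_case in the frame of kitbox between -0.05 and 0.05 m and y of pin_case in the frame of kitbox between -0.08 and 0.08 m and angle between pin_case's own z axis and vertical below 0.12 rad and contact force between pin_case and the fingers below 0.3 N), for 0.2 s.
2. the dial rests in its opening notch (1.4 rad, within 0.12), shackle still shut (value of joint dial between 1.28 and 1.52 rad and value of joint shackle below 0.006 m), for 0.2 s.
3. the shackle is pulled open (17 mm or more) while the padlock lies in its holder (value of joint shackle above 0.017 m and distance between lock and holder below 0.03 m), for 0.2 s.
At the end, for the whole second after the job is handed in: Pin case upright, fully down in its pocket; padlock held still, level (0.2 rad), touching only the gripper, underside 60 to 150 mm up; shackle open 15 mm or more, on the staple side, pointing at the box (0.25 rad), crossbar within 30 mm of the staple seen from above (z of pin_case in the frame of kitbox between 0 and 0.014 m and x of pin_case in the frame of kitbox between -0.05 and 0.05 m and y of pin_case in the frame of kitbox between -0.08 and 0.08 m and angle between pin_case's own z axis and vertical below 0.12 rad and value of joint shackle above 0.015 m and contact force between lock and the fingers above 1 N and height (world z) of lock between 0.06 and 0.15 m and angle between lock's own z axis and vertical below 0.2 rad and horizontal distance between crossbar and staple below 0.03 m and angle between the x axis of lock and the y axis of kitbox, either way round below 0.25 rad and y of lock in the frame of kitbox above 0.15 m and contact force between lock and kitbox below 0.3 N and contact force between lock and holder below 0.3 N and contact force between lock and pin_case below 0.3 N and linear speed of lock below 0.03 m/s and angular speed of lock below 0.2 rad/s); the arm keeps its last pose, push and grip.
It fails at once if another thing on the table or in the box is shifted by more than 30 mm (distance of any of spool, tin, wax, cork_block, tape, jar, comb, remote from where it was at the start of the episode above 0.03 m).
It also fails if it takes over 72 s, if anything falls off the work surface, if the arm or the gripper's body presses on something with over 40 N, if the wrist force passes 120 N, or if a joint passes its speed limit or range.

### The arm

A 6-joint arm with a two-finger parallel gripper is mounted at the origin on the work surface. World frame = base frame: x ahead of the robot, y to its left, z up, the work surface at z = 0. Lengths are in m, angles in degrees, forces in N, time in s.
With the tool pointing down it reaches from about 0.4 to 0.825 m from the base axis. Payload 7 kg.
Tool frame: the origin (TCP) lies midway between the tips of the shut fingers; the grasp point (between the pads) lies 19 mm behind it (ctrl.grasp_offset is the distance from the TCP to the grasp point, in m); z points along the fingers, x is the direction in which the jaws open and shut, and the axes are right-handed (so a half turn about z gives the same grasp; the last joint's range is limited). The gripper opens to 88 mm and grips with 3 to 60 N. Pads are 19 mm wide; open, the fingers measure 130 mm over their backs; the gripper's body (78 mm by 193 mm) begins 47 mm behind the grasp point.
Start: joints at [-46.576, 20.546, 0.682, 0, -70.136, -16.507], TCP at [0.306, -0.602, 0.227] pointing down, gripper open.
Joint ranges: [-176.03, 176.03], [-82.01, 121.73], [-58.28, 71.71], [-173.87, 95.51], [-174.79, -0.11], [-173.66, 173.66]. Speed limits (degrees/s): [136.94, 136.94, 172.46, 180, 180, 180].

### API

Orientations are given as [roll, pitch, yaw] about the fixed x, y, z axes, in that order (R = Rz(yaw) Ry(pitch) Rx(roll)).
In Python, from plant import sensors, snapshot, order, ctrl gives the robot as it stands.
- The arm moves only by the tool send_rows, never from a script. Its argument "commands" is a list of rows, each a list of 3 entries, a list of its own where there are three numbers: the closure, from 0 (fully open) to 1 (shut), then the shift along the world's x, y, z in units of 0.25 m (1.0 is 0.25 m), then the turn, a rotation vector about the world's x, y, z in units of 360 degrees (1.0 is 360 degrees). In form: [[hand, [x, y, z], [ax, ay, az]], ...]. A call has 1 to 12 rows; each row shifts and turns the pose as measured when the row begins; what a row does not reach is not made up. A row lasts 1/10 s, in which the tool goes at most 50 mm and 8.59 degrees, less where a joint would pass 70% of its speed; a pose out of reach is approached as far as the arm can. A call with a number of a shift or a turn outside -1 to 1 is refused whole. A call with a gripper value outside its range is refused whole. The fingers move at their own pace and stop on an object; the grip force is fixed at half the most. Time passes only in rows, so rows that do not move let the fingers close. It gives the time, the measured TCP pose, the force and the opening at its end, in the units of the state.
- sensors.get_obs(): the state, without advancing time (a new reading comes with each control period).
- snapshot(name): name is "side" or "top"; returns a dict with "color" (400x640x3 uint8, blue, green, red), "z_map" (400x640 float32, m along the optical axis (not along the pixel's ray), 0 where there is no reading), "mtx" (3x3 intrinsics, pixels), "xyz" and "attitude" of the camera in the world. Camera axes: x right, y down, z forward; pixel columns grow to the right and rows downward; lengths in m; the calibration is good to about 2 mm. A picture is of the moment at which its call begins.
- order.close_job(): hands the job in, once; it reports no verdict.
The state is a dict: "clock": time; "joint_pos": joint angles; "qvel": joint speeds; "tau": joint torques, N m; "tool_pos": TCP position; "orientation": TCP orientation; "force": force on the tool from outside, world axes, zero at the start; "moment": the same for the moment, N m; "opening": finger opening in m.
Only numpy, scipy, OpenCV 4.12 (cv2) and the standard library are available. Lean on these libraries where they do the work, as an engineer would, in place of code of your own. Each camera call takes 0.05 s, during which the arm holds its last target.

## Working session

There is one attempt and no reset: what is moved stays moved. The work goes in short steps, Python scripts to look and compute and a tool call to move; the robot and the scene stay as the last step left them, time stands still between calls to the robot, and variables do not carry over. Pictures are saved under pics/ and viewed, and the job is handed in when it is done.

Besides the shell and the picture viewer there is one more tool, called after "Call:" as name([rows], argument=value, ...), one row to a line, values as JSON. send_rows: Moves the arm, as the interface text tells. Its arguments: {"type":"object","properties":{"commands":{"type":"array","items":{"type":"array"}}},"required":["commands"]}

```bash
ls; mkdir -p pics
cat > h.py <<'E'
import numpy as np, cv2
from plant import sensors, snapshot, order, ctrl
from scipy.spatial.transform import Rotation as R
E
python3 - <<'E'
from h import *
import pickle
print(sensors.get_obs()); print(ctrl.grasp_offset)
for n in ("top","side"):
    s=snapshot(n); cv2.imwrite(f"pics/{n}0.png",s["color"]); pickle.dump(s,open(f"{n}0.pkl","wb"))
    print(n,s["mtx"].tolist(),s["xyz"],s["attitude"])
E
```

```text
pics
{'clock': 0.0, 'joint_pos': array([-4.65779318e+01,  2.05894149e+01,  6.35044709e-01, -2.06543746e-02,
       -7.01359102e+01, -1.65059508e+01]), 'qvel': array([ 0.0071106 ,  0.06439334, -0.00531534,  0.0562047 ,  0.01065788,
        0.00442441]), 'tau': array([ 2.55669547e-04, -5.82724142e+01,  2.93060035e+01,  6.99722663e+00,
        7.00826335e-03, -1.82001963e-04]), 'tool_pos': array([ 0.30531572, -0.60146251,  0.22565346]), 'orientation': array([-1.79992964e+02, -9.20770697e-02,  1.16909078e+02]), 'force': array([-0.5933535 ,  0.25976374, -0.8799006 ]), 'moment': array([ 0.00642596, -0.01512469, -0.02447721]), 'opening': 0.08816951505549453}
0.0188
top [[485.9641483494606, 0.0, 317.94880290440807], [0.0, 485.9641483494606, 193.4331487851136], [0.0, 0.0, 1.0]] [0.41163987 0.06593032 1.24261508] [-172.60127631    0.35337626  -90.96306205]
side [[361.04918318435136, 0.0, 315.14556559242095], [0.0, 361.04918318435136, 203.9045532220253], [0.0, 0.0, 1.0]] [0.30123234 0.83798027 0.51829655] [-119.62785168   -0.86438501 -162.038978  ]
```

View pics/top0.png

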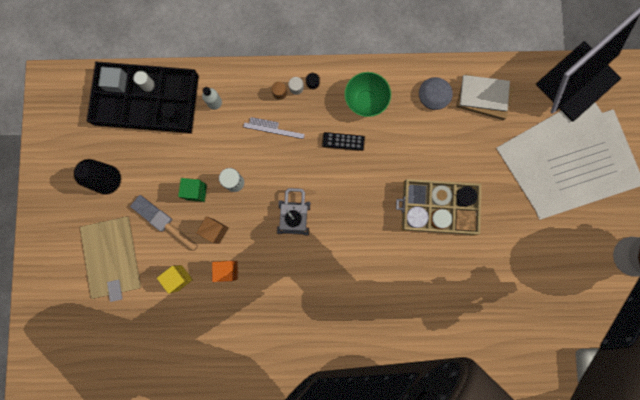

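View pics/side0.png

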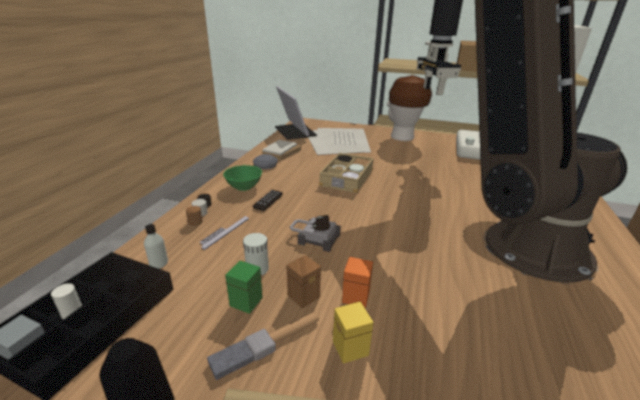

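Candidates in the top view: brown block (212,231), green (193,189), orange (224,271) and yellow (173,279). The brown one at (212,231) fits "wooden", so I'll check it and the lock and box in close crops.

```bash
cat >> h.py <<'E'
def cam(s):
    # camera rotation
    return R.from_euler('xyz',s["attitude"],degrees=True).as_matrix(), np.array(s["xyz"])
def onplane(s,uv,z):
    Rm,t=cam(s); uv=np.atleast_2d(uv).astype(float)
    d=np.c_[uv,np.ones(len(uv))]@np.linalg.inv(s["mtx"]).T@Rm.T
    return t+d*((z-t[2])/d[:,2])[:,None]
def bydepth(s):
    Rm,t=cam(s); h,w=s["z_map"].shape
    v,u=np.mgrid[:h,:w]; p=np.stack([u,v,np.ones_like(u)],-1)*s["z_map"][...,None]
    return p@np.linalg.inv(s["mtx"]).T@Rm.T+t
def proj(s,P):
    Rm,t=cam(s); q=(np.atleast_2d(P)-t)@Rm@s["mtx"].T
    return q[:,:2]/q[:,2:]
def crop(s,u0,v0,u1,v1,k,fn):
    cv2.imwrite(fn,cv2.resize(s["color"][v0:v1,u0:u1],None,fx=k,fy=k,interpolation=cv2.INTER_CUBIC))
E
python3 - <<'E'
from h import *
import pickle
s=pickle.load(open("top0.pkl","rb"))
a=[s["color"][195:255,180:260],s["color"][180:240,260:340],s["color"][175:240,390:490]]
crop(s,180,170,330,250,5,"pics/c1.png"); crop(s,385,165,495,245,7,"pics/c2.png")
P=bydepth(s)
for n,p in dict(pin=(212,228),green=(193,187),lock=(294,226),box=(443,208),jar=(231,178),table=(330,240)).items(): print(n,P[p[1],p[0]].round(3))
E
```

```text
pin [0.484 0.326 0.078]
green [0.584 0.373 0.078]
lock [0.488 0.131 0.043]
box [ 0.527 -0.242  0.03 ]
jar [0.604 0.281 0.079]
table [0.453 0.042 0.003]
```

View pics/c1.png

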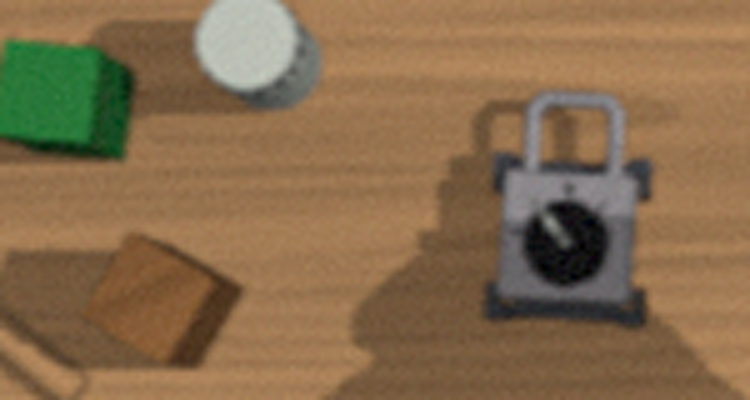

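View pics/c2.png

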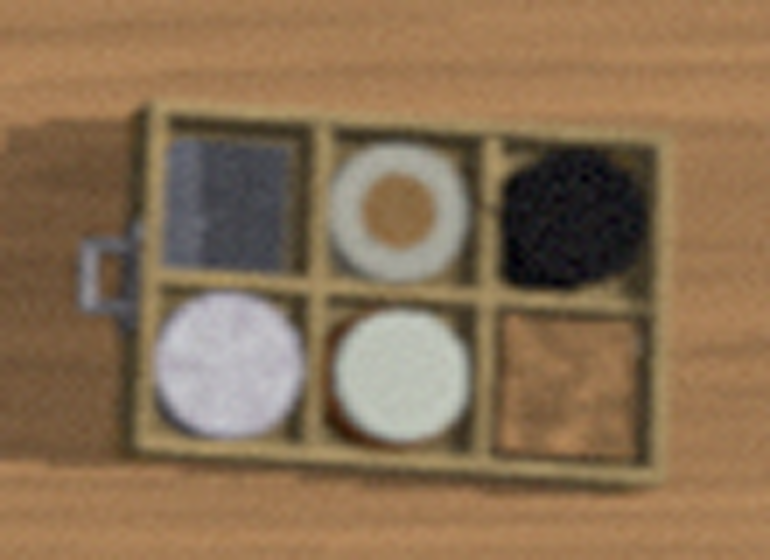

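Run:
```python
from h import *
import pickle
s=pickle.load(open("top0.pkl","rb"))
P=bydepth(s)
def rect(sel,name):
    n,l,st,c=cv2.connectedComponentsWithStats(sel.astype(np.uint8))
    for i in range(1,n):
        if st[i,4]>30:
            pts=P[l==i]
            r=cv2.minAreaRect((pts[:,:2]*1000).astype(np.float32))
            print(name,st[i],'z',np.median(pts[:,2]).round(4),[np.round(x,1) for x in r], 'mean',pts.mean(0).round(4))
H=P[...,2]
reg=np.zeros(H.shape,bool)
def m(u0,v0,u1,v1):
    r=reg.copy(); r[v0:v1,u0:u1]=True; return r
rect(m(190,205,240,255)&(H>0.07),"pin")
rect(m(385,165,495,245)&(H>0.02),"box")
rect(m(260,180,330,250)&(H>0.055),"knob")
rect(m(260,180,330,250)&(H>0.034)&(H<.06),"lock")
hsv=cv2.cvtColor(s["color"],cv2.COLOR_BGR2HSV)
# box corners from crop, at rim
for n,pt in dict(TL=(150,103),TR=(672,132),BR=(658,475),BL=(142,448)).items():
    print(n,onplane(s,np.array(pt)/7+[385,165]-0.43,0.047).round(4))
print('staple',onplane(s,np.array([[82,278]])/7+[385,165]-.43,.028).round(4))
e=onplane(s,np.array([[545,95],[625,95],[532,165],[618,170],[505,175],[637,175],[632,298],[500,295],[566,243],[545,215],[575,245]])/5+[180,170]-.4,.04);print(e.round(4))
crop(s,275,205,315,240,16,"pics/c3.png")
```

```text
pin [196 217  27  26 419] z 0.0804 [array([438.5, 217. ]), array([302.1,  53.5]), np.float64(69.9)] mean [0.4801 0.3307 0.0885]
box [ 396  178   85   57 3219] z 0.041 [array([ 516.9, -130.9]), array([159.6, 416.8]), np.float64(7.2)] mean [ 0.5255 -0.2387  0.046 ]
knob [288 213  11  12  66] z 0.0671 [array([504.8, 134. ]), array([32.1, 11.6]), np.float64(36.2)] mean [0.5042 0.1334 0.0669]
lock [279 203  28  28 620] z 0.0413 [array([512.5, 134.8]), array([66. , 67.9]), np.float64(86.4)] mean [0.5107 0.1346 0.0415]
TL [[ 0.5986 -0.1489  0.047 ]]
TR [[ 0.5849 -0.3334  0.047 ]]
BR [[ 0.4637 -0.3212  0.047 ]]
BL [[ 0.4763 -0.1412  0.047 ]]
staple [[ 0.5385 -0.1254  0.028 ]]
[[0.5814 0.1439 0.04  ]
 [0.5807 0.1039 0.04  ]
 [0.5463 0.1507 0.04  ]
 [0.543  0.1079 0.04  ]
 [0.5415 0.1642 0.04  ]
 [0.5404 0.0984 0.04  ]
 [0.4793 0.1018 0.04  ]
 [0.4819 0.167  0.04  ]
 [0.5071 0.1341 0.04  ]
 [0.5212 0.1444 0.04  ]
 [0.506  0.1297 0.04  ]]
```

View pics/c3.png

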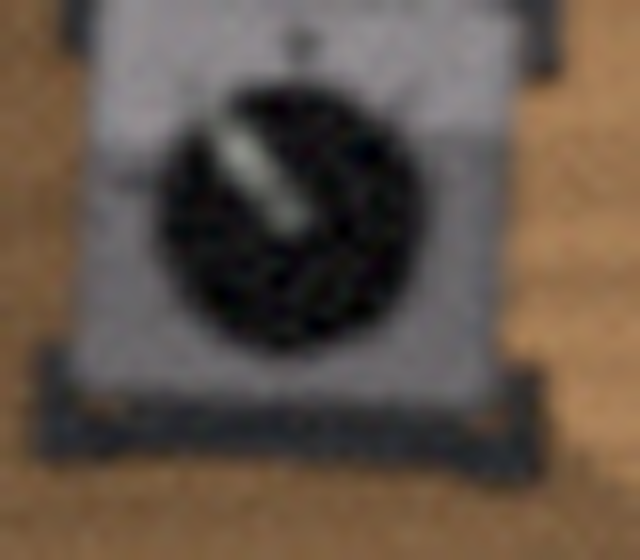

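Run:
```python
from h import *
import pickle
s=pickle.load(open("top0.pkl","rb"))
P=bydepth(s);H=P[...,2]
px=lambda a,k,o:np.array(a)/k+o-0.5+0.5/k
print('disc',onplane(s,px([[292,221]],16,[275,205]),.045).round(4))
w=onplane(s,px([[225,135],[295,220]],16,[275,205]),.067);print('white',w.round(4)); d=w[0]-w[1];print(np.degrees(np.arctan2(d[1],d[0])))
# white line by mask
g=cv2.cvtColor(s["color"],cv2.COLOR_BGR2GRAY)
K=cv2.resize(g[205:240,275:315],None,fx=16,fy=16,interpolation=cv2.INTER_CUBIC)
m=np.zeros_like(K); cv2.circle(m,(292,221),118,255,-1); m=(m>0)&(K>75)
v,u=np.nonzero(m); q=onplane(s,px(np.c_[u,v],16,[275,205]),.067)[:,:2]
vx,vy,x0,y0=cv2.fitLine(q.astype(np.float32),cv2.DIST_L2,0,.01,.01).ravel();print('line',np.degrees(np.arctan2(vy,vx)),x0,y0,len(q))
# pin top face
sel=np.zeros(H.shape,np.uint8); sel[205:255,190:240]=1
D=cv2.medianBlur(H.astype(np.float32),5)
t=(sel>0)&(D>.074)&(D<.086)
v,u=np.nonzero(t); q=onplane(s,np.c_[u,v],.08)
print('pin depth rect',cv2.minAreaRect((q[:,:2]*1000).astype(np.float32)),len(u))
crop(s,190,205,240,255,12,"pics/pin.png")
crop(s,390,170,450,220,12,"pics/pock.png")
```

```text
disc [[0.5063 0.1339 0.045 ]]
white [[0.5178 0.1427 0.067 ]
 [0.5047 0.1322 0.067 ]]
38.68419752731873
line 36.59167 0.5124702 0.13828574 3804
pin depth rect ((480.97998046875, 333.1889953613281), (48.737464904785156, 47.76446533203125), 59.66169357299805) 396
```

View pics/pin.png

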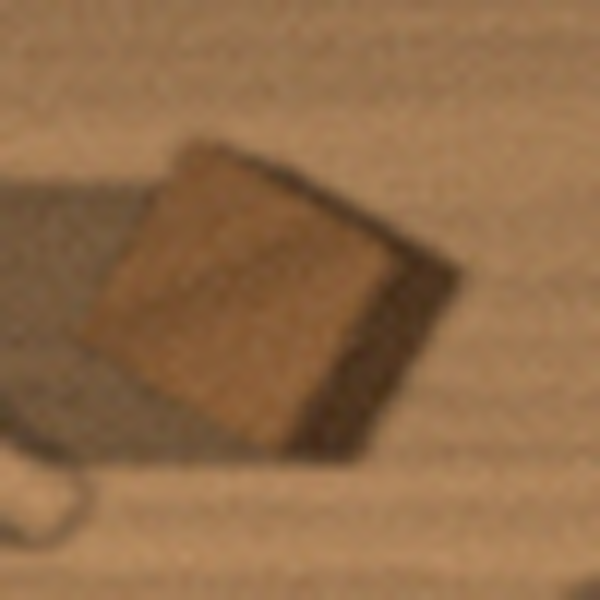

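View pics/pock.png

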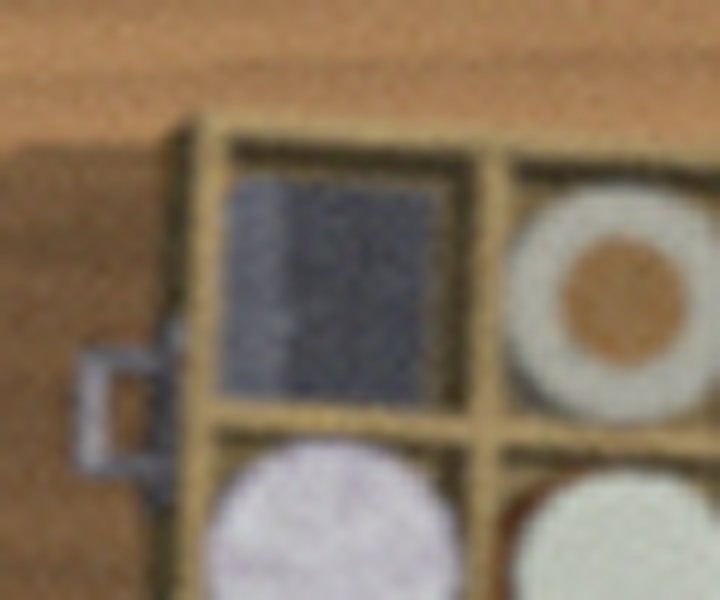

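Run:
```python
from h import *
import pickle
s=pickle.load(open("top0.pkl","rb"))
px=lambda a,k,o:np.array(a)/k+o-0.5+0.5/k
q=onplane(s,px([[195,135],[400,255],[280,455],[80,335]],12,[190,205]),.08);print(q.mean(0).round(4),np.linalg.norm(np.diff(q,axis=0),axis=1).round(4))
q=onplane(s,px([[226,143],[480,158],[470,418],[217,402]],12,[390,170]),.047);print('pocket',q.round(4).tolist(),q.mean(0).round(4),np.linalg.norm(np.diff(q,axis=0),axis=1).round(4))
c,t=np.array([.5309,-.2362]),np.radians(-4)
Rz=np.array([[np.cos(t),-np.sin(t)],[np.sin(t),np.cos(t)]]);print('from box',c+Rz@[.03,.06])
# pad corners (z .007)
q=onplane(s,px([[228,178],[440,185],[430,405]],12,[390,170]),.007);print('pad',q.round(4).tolist())
# side check
s2=pickle.load(open("side0.pkl","rb"))
print(proj(s2,[[.481,.333,.08],[c[0],c[1],.047],[.5063,.1339,.067]]+[[*(c+Rz@np.array(a)),.047] for a in [(.0625,.0925),(-.0625,.0925),(-.0625,-.0925)]]).round(1))
crop(s2,270,140,400,300,4,"pics/side_c.png")
```

```text
[0.4812 0.3316 0.08  ] [0.0481 0.0458 0.047 ]
pocket [[0.5931, -0.1546, 0.047], [0.589, -0.207, 0.047], [0.5349, -0.2024, 0.047], [0.5392, -0.1505, 0.047]] [ 0.564  -0.1786  0.047 ] [0.0526 0.0542 0.0521]
from box [ 0.56501231 -0.17843885]
pad [[0.5915, -0.1621, 0.007], [0.5892, -0.2073, 0.007], [0.542, -0.203, 0.007]]
[[303.6 265.2]
 [347.4 164.5]
 [321.5 216.6]
 [319.3 172.1]
 [357.9 179.1]
 [372.9 157.6]]
```

View pics/side_c.png

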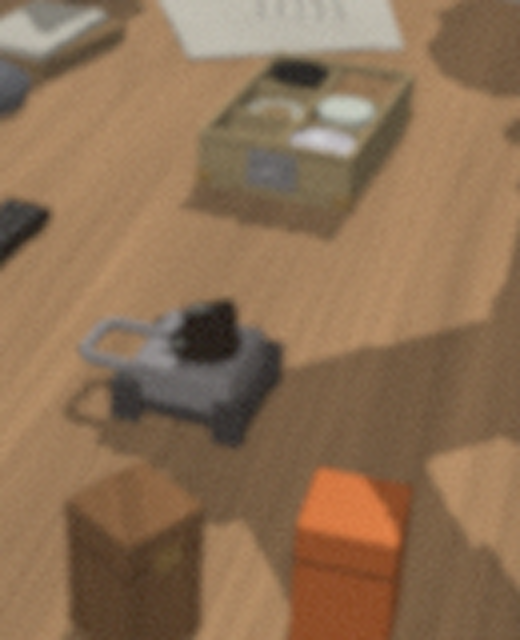

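Call:
send_rows([
  [0,[0.036,0.19,0],[0,0,0.005]],
  [0,[0.036,0.19,0],[0,0,0.005]],
  [0,[0.036,0.19,0],[0,0,0.005]],
  [0,[0.036,0.19,0],[0,0,0.005]],
  [0,[0.036,0.19,0],[0,0,0.005]],
  [0,[0.036,0.19,0],[0,0,0.005]],
  [0,[0.036,0.19,0],[0,0,0.005]],
  [0,[0.036,0.19,0],[0,0,0.005]],
  [0,[0.036,0.19,0],[0,0,0.005]],
  [0,[0.036,0.19,0],[0,0,0.005]],
  [0,[0.036,0.19,0],[0,0,0.005]],
  [0,[0.036,0.19,0],[0,0,0.005]],
])

```text
clock: 1.3
tool_pos: [0.4085, -0.0156, 0.2195]
orientation: [-179.9, -0.5, 138.8]
force: [1.5, 0.5, 0.7]
opening: 0.0875
```

Call:
send_rows([
  [0,[0.036,0.19,0],[0,0,0.005]],
  [0,[0.036,0.19,0],[0,0,0.005]],
  [0,[0.036,0.19,0],[0,0,0.005]],
  [0,[0.036,0.19,0],[0,0,0.005]],
  [0,[0.036,0.19,0],[0,0,0.005]],
  [0,[0.036,0.16,0],[0,0,0.003]],
  [0,[0.03,0.1,-0.05],[0,0,0]],
  [0,[0.0,0.0,0],[0,0,0]],
])

```text
clock: 2.1
tool_pos: [0.4679, 0.3042, 0.2057]
orientation: [180.0, -0.5, 149.8]
force: [-0.3, -0.5, -0.4]
opening: 0.0877
```

```bash
cat >> h.py <<'E'
def todo(x,y,z,yaw):
    "shift in units, turn vector in rev, to reach tool-down pose"
    o=sensors.get_obs(); d=(np.array([x,y,z])-o["tool_pos"])/.25
    A=R.from_euler('xyz',o["orientation"],degrees=True); B=R.from_euler('xyz',[180,0,yaw],degrees=True)
    r=(B*A.inv()).as_rotvec()/(2*np.pi)
    print("clock",round(o["clock"],2),"pos",o["tool_pos"].round(4),"rpy",o["orientation"].round(2),"F",o["force"].round(1),"open",round(o["opening"],4),"q6",o["joint_pos"][5].round(1))
    print("shift",d.round(4),"turn",r.round(4))
E
python3 -c "
from h import *
todo(.481,.3325,.13,149.7)"
```

```text
clock 2.1 pos [0.4679 0.3042 0.2057] rpy [179.96  -0.47 149.83] F [-0.3 -0.5 -0.4] open 0.0877 q6 -82.7
shift [ 0.0524  0.1132 -0.3028] turn [-0.0008 -0.0011 -0.0004]
```

Call:
send_rows([
  [0,[0.05,0.11,-0.1],[-0.0008,-0.0011,0]],
  [0,[0.0,0.0,-0.1],[0,0,0]],
  [0,[0.0,0.0,-0.1],[0,0,0]],
  [0,[0,0,0],[0,0,0]],
])

```text
clock: 2.5
tool_pos: [0.4803, 0.3325, 0.1283]
orientation: [-179.9, 0.0, 149.9]
force: [-0.5, 0.1, -0.5]
opening: 0.0879
```

```bash
python3 -c "
from h import *
todo(.481,.3325,.045,149.7);print(sensors.get_obs()['joint_pos'].round(1))"
```

```text
clock 2.5 pos [0.4803 0.3325 0.1283] rpy [-1.7995e+02  3.0000e-02  1.4989e+02] F [-0.5  0.1 -0.5] open 0.0879 q6 -84.0
shift [ 3.00e-03 -2.00e-04 -3.33e-01] turn [ 0.0002  0.     -0.0005]
[ 53.9  16.8 -18.6   0.  -54.7 -84. ]
```

Call:
send_rows([
  [0,[0.003,0,-0.12],[0,0,-0.0005]],
  [0,[0,0,-0.12],[0,0,0]],
  [0,[0,0,-0.08],[0,0,0]],
  [0,[0,0,0],[0,0,0]],
  [1,[0,0,0],[0,0,0]],
  [1,[0,0,0],[0,0,0]],
  [1,[0,0,0],[0,0,0]],
  [1,[0,0,0],[0,0,0]],
  [1,[0,0,0],[0,0,0]],
])

```text
clock: 3.4
tool_pos: [0.4855, 0.3343, 0.0583]
orientation: [179.3, 0.3, 149.7]
force: [-0.4, 0.6, 0.3]
opening: 0.0532
```

```bash
python3 -c "
from h import *
todo(.481,.3325,.045,149.7);print(sensors.get_obs()['joint_pos'].round(1),sensors.get_obs()['qvel'].round(2))
s=snapshot('side');crop(s,250,180,400,320,5,'pics/g1.png')"
```

```text
clock 3.4 pos [0.4855 0.3343 0.0583] rpy [179.34   0.26 149.72] F [-0.4  0.6  0.3] open 0.0532 q6 -84.1
shift [-0.0181 -0.0074 -0.0533] turn [-0.0012  0.0016 -0.0001]
[ 53.7  21.4 -22.8   0.3 -45.1 -84.1] [-0.01 -0.61  0.37 -0.39 -0.35 -0.1 ]
```

View pics/g1.png

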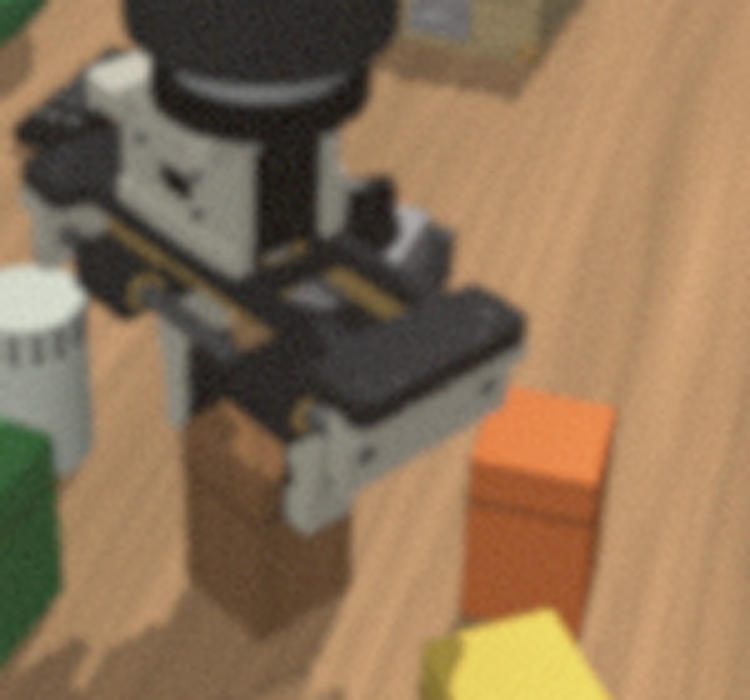

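Call:
send_rows([
  [0.3,[-0.018,-0.0074,-0.05],[-0.0012,0.0016,0]],
])

```text
clock: 3.55
tool_pos: [0.4819, 0.3336, 0.0473]
orientation: [179.8, 0.0, 149.7]
force: [-0.6, 0.3, 1.5]
opening: 0.0533
```

Call:
send_rows([
  [0.3,[0,0,0],[0,0,0]],
])

```text
clock: 3.65
tool_pos: [0.4807, 0.3326, 0.0454]
orientation: [180.0, -0.0, 149.7]
force: [0.2, -0.4, -1.1]
opening: 0.0587
```

Call:
send_rows([
  [0.3,[0,0,0],[0,0,0]],
])

```text
clock: 3.75
tool_pos: [0.4806, 0.3325, 0.0451]
orientation: [-180.0, -0.0, 149.7]
force: [-0.1, 0.1, 0.1]
opening: 0.0604
```

Call:
send_rows([
  [1,[0,0,0],[0,0,0]],
  [1,[0,0,0],[0,0,0]],
])

```text
clock: 3.95
tool_pos: [0.4804, 0.3323, 0.0446]
orientation: [-179.9, -0.0, 149.7]
force: [-0.1, -0.6, 0.3]
opening: 0.0504
```

Call:
send_rows([
  [1,[0,0,0],[0,0,0]],
  [1,[0,0,0],[0,0,0]],
])

```text
clock: 4.15
tool_pos: [0.4805, 0.3323, 0.0446]
orientation: [-179.9, -0.0, 149.7]
force: [0.4, -0.1, -0.8]
opening: 0.0478
```

Call:
send_rows([
  [1,[0,0,0],[0,0,0]],
  [1,[0,0,0],[0,0,0]],
])

```text
clock: 4.35
tool_pos: [0.4805, 0.3323, 0.0446]
orientation: [-179.9, -0.0, 149.7]
force: [0.4, 0.9, -1.4]
opening: 0.0479
```

Call:
send_rows([
  [1,[0,0,0.1],[0,0,0]],
  [1,[0,0,0.15],[0,0,0]],
  [1,[0,0,0.15],[0,0,0]],
  [1,[0,0,0.1],[0,0,0]],
  [1,[0.015,-0.1,0],[0,0,0.005]],
  [1,[0.03,-0.16,0],[0,0,0.007]],
  [1,[0.03,-0.16,0],[0,0,0.007]],
  [1,[0.03,-0.16,0],[0,0,0.007]],
  [1,[0.03,-0.16,0],[0,0,0.007]],
  [1,[0.03,-0.16,0],[0,0,0.007]],
  [1,[0.03,-0.16,0],[0,0,0.007]],
  [1,[0.03,-0.16,0],[0,0,0.007]],
])

```text
clock: 5.55
tool_pos: [0.535, 0.0199, 0.1749]
orientation: [-180.0, 0.1, 170.4]
force: [-0.3, 0.9, -0.7]
opening: 0.0476
```

```bash
python3 -c "
from h import *
todo(.5645,-.1785,.15,176)"
```

```text
clock 5.55 pos [0.535  0.0199 0.1749] rpy [-1.7996e+02  7.0000e-02  1.7036e+02] F [-0.3  0.9 -0.7] open 0.0476 q6 -32.9
shift [ 0.118  -0.7936 -0.0998] turn [0.0001 0.0002 0.0157]
```

Call:
send_rows([
  [1,[0.025,-0.16,0],[0,0,0.004]],
  [1,[0.025,-0.16,0],[0,0,0.004]],
  [1,[0.025,-0.16,0],[0,0,0.004]],
  [1,[0.025,-0.14,0],[0,0,0.002]],
  [1,[0.02,-0.07,0],[0,0,0.001]],
  [1,[0,0,0],[0,0,0]],
  [1,[0,0,0],[0,0,0]],
])

```text
clock: 6.25
tool_pos: [0.5639, -0.1649, 0.1745]
orientation: [-180.0, 0.0, 175.7]
force: [-0.4, 0.3, -1.4]
opening: 0.0479
```

```bash
python3 -c "
from h import *
todo(.5645,-.1785,.115,176)"
```

```text
clock 6.25 pos [ 0.5639 -0.1649  0.1745] rpy [-1.7998e+02  2.0000e-02  1.7572e+02] F [-0.4  0.3 -1.4] open 0.0479 q6 -7.1
shift [ 0.0024 -0.0544 -0.2379] turn [0.     0.0001 0.0008]
```

Call:
send_rows([
  [1,[0.002,-0.054,-0.08],[0,0,0.0008]],
  [1,[0,0,-0.1],[0,0,0]],
  [1,[0,0,-0.058],[0,0,0]],
  [1,[0,0,0],[0,0,0]],
])

```text
clock: 6.65
tool_pos: [0.5644, -0.1754, 0.1144]
orientation: [180.0, 0.2, 176.2]
force: [-0.4, -0.3, -0.6]
opening: 0.0479
```

```bash
python3 -c "
from h import *
todo(.5645,-.1785,.115,176)
s=snapshot('side');crop(s,300,110,420,210,6,'pics/p1.png')
s=snapshot('top');crop(s,385,150,505,250,6,'pics/p2.png')"
```

```text
clock 6.65 pos [ 0.5644 -0.1754  0.1144] rpy [1.7997e+02 1.6000e-01 1.7616e+02] F [-0.4 -0.3 -0.6] open 0.0479 q6 -5.5
shift [ 0.0005 -0.0124  0.0023] turn [-0.      0.0005 -0.0005]
```

View pics/p1.png

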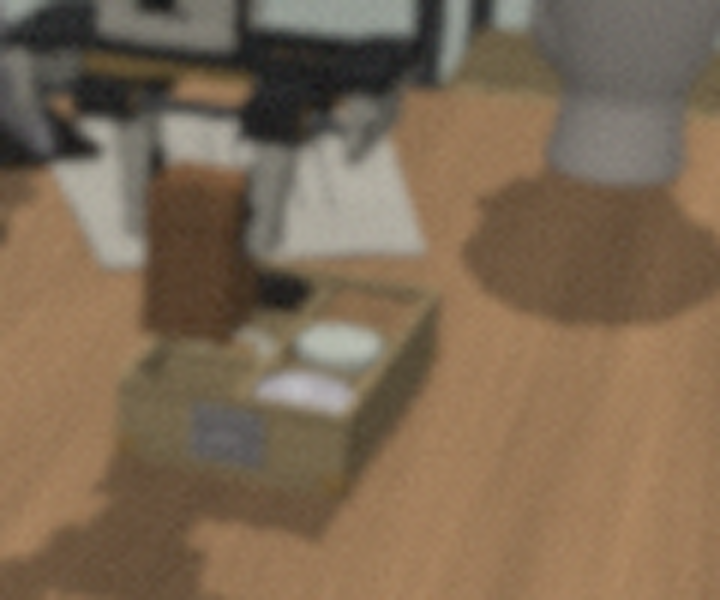

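View pics/p2.png

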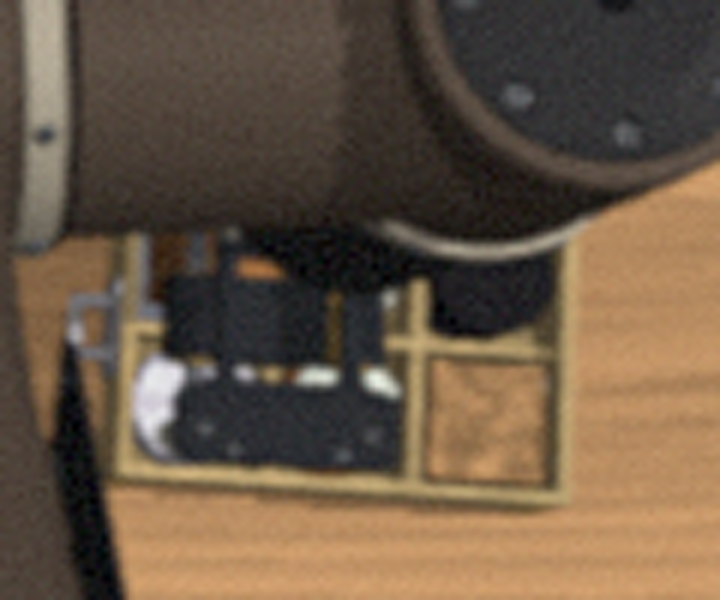

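```bash
python3 -c "
from h import *
s=snapshot('side')
t=np.radians(-4);Rz=np.array([[np.cos(t),-np.sin(t)],[np.sin(t),np.cos(t)]])
c=np.array([.5644,-.1754])
for z in (.07,.15): print((proj(s,[[*(c+Rz@np.array(a)),z] for a in [(.024,.024),(-.024,.024),(-.024,-.024)]])-[300,110])*6)
todo(.5645,-.1785,.115,176)
"
```

```text
[[137.64095351 330.93147554]
 [225.6695508  346.28091006]
 [255.12505657 312.37398341]]
[[141.77705557 182.84353513]
 [233.13680582 196.63785293]
 [263.38561482 166.78415772]]
clock 6.8 pos [ 0.5663 -0.1758  0.1172] rpy [180.     0.41 176.2 ] F [-0.4  0.1 -0.3] open 0.0475 q6 -5.5
shift [-0.0073 -0.0106 -0.0086] turn [ 0.0001  0.0011 -0.0005]
```

Call:
send_rows([
  [1,[-0.007,-0.011,-0.01],[0,0.001,-0.0005]],
  [1,[0,0,0],[0,0,0]],
  [1,[0,0,0],[0,0,0]],
])

```text
clock: 7.1
tool_pos: [0.566, -0.1781, 0.1173]
orientation: [-180.0, 0.3, 176.1]
force: [-0.2, 0.0, -1.9]
opening: 0.0477
```

```bash
python3 -c "
from h import *
todo(.5645,-.1785,.09,176)"
```

```text
clock 7.1 pos [ 0.566  -0.1781  0.1173] rpy [-179.98    0.27  176.08] F [-0.2  0.  -1.9] open 0.0477 q6 -5.4
shift [-0.0061 -0.0015 -0.1092] turn [ 0.0001  0.0007 -0.0002]
```

Call:
send_rows([
  [1,[-0.006,-0.002,-0.05],[0,0.0007,-0.0002]],
  [1,[-0.004,-0.001,-0.05],[0,0.0003,0]],
  [1,[0,0,-0.04],[0,0,0]],
])

```text
clock: 7.4
tool_pos: [0.5644, -0.1791, 0.0818]
orientation: [-180.0, 0.1, 176.0]
force: [-0.5, 0.9, -1.1]
opening: 0.048
```

```bash
python3 -c "
from h import *
todo(.5645,-.1785,.0516,176)"
```

```text
clock 7.4 pos [ 0.5644 -0.1791  0.0818] rpy [-1.7997e+02  1.1000e-01  1.7599e+02] F [-0.5  0.9 -1.1] open 0.048 q6 -5.4
shift [ 0.0002  0.0022 -0.1207] turn [0.0001 0.0003 0.    ]
```

Call:
send_rows([
  [1,[0,0.002,-0.04],[0,0.0003,0]],
  [1,[0,0,-0.04],[0,0,0]],
])

```text
clock: 7.6
tool_pos: [0.5636, -0.1786, 0.0589]
orientation: [-180.0, -0.1, 176.0]
force: [0.7, 1.0, -1.7]
opening: 0.0479
```

Call:
send_rows([
  [1,[0,0,-0.02],[0,0,0]],
])

```text
clock: 7.7
tool_pos: [0.5628, -0.1786, 0.0521]
orientation: [-179.9, -0.2, 176.0]
force: [0.0, 1.1, -1.0]
opening: 0.0475
```

```bash
python3 -c "
from h import *
todo(.5645,-.1785,.0516,176)"
```

```text
clock 7.7 pos [ 0.5628 -0.1786  0.0521] rpy [-179.95   -0.24  175.97] F [ 0.   1.1 -1. ] open 0.0475 q6 -5.4
shift [ 0.0067  0.0002 -0.0021] turn [ 0.0001 -0.0007  0.0001]
```

Call:
send_rows([
  [1,[0.005,0,0],[0,-0.0007,0]],
  [0.3,[0,0,0],[0,0,0]],
  [0.3,[0,0,0.01],[0,0,0]],
  [0,[0,0,0.01],[0,0,0]],
  [0,[0,0,0.02],[0,0,0]],
  [0,[0,0,0.02],[0,0,0]],
])

```text
clock: 8.3
tool_pos: [0.5636, -0.1788, 0.067]
orientation: [-179.9, -0.1, 176.0]
force: [-0.2, -0.2, 0.6]
opening: 0.0797
```

```bash
python3 -c "
from h import *
todo(.5645,-.1785,.2,176)
s=snapshot('side');crop(s,300,110,420,210,6,'pics/p3.png')"
```

```text
clock 8.3 pos [ 0.5636 -0.1788  0.067 ] rpy [-1.7992e+02 -1.3000e-01  1.7601e+02] F [-0.2 -0.2  0.6] open 0.0797 q6 -5.4
shift [0.0036 0.001  0.532 ] turn [ 0.0002 -0.0004 -0.    ]
```

View pics/p3.png

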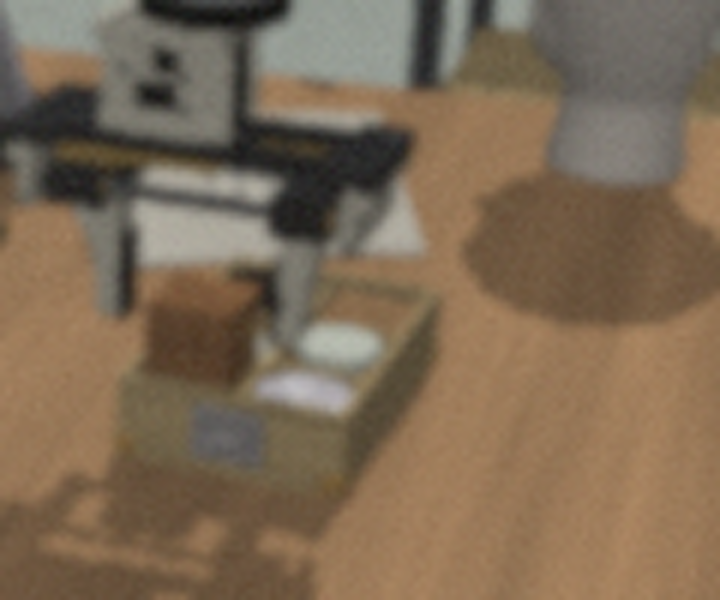

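Pin case at crop (200,330) is seated in the pocket, upright, with the fingers clear. Rising, then going to the dial.

Call:
send_rows([
  [0,[0,0,0.12],[0,0,0]],
  [0,[0,0,0.15],[0,0,0]],
  [0,[0,0.0,0.15],[0,0,0.01]],
  [0,[-0.01,0.08,0.03],[0,0,0.02]],
  [0,[-0.02,0.1,0],[0,0,0.0225]],
  [0,[-0.02,0.1,0],[0,0,0.0225]],
  [0,[-0.02,0.1,0],[0,0,0.0225]],
  [0,[-0.02,0.1,0],[0,0,0.0225]],
  [0,[-0.02,0.1,0],[0,0,0.0225]],
  [0,[-0.02,0.1,0],[0,0,0.0225]],
  [0,[-0.02,0.1,0],[0,0,0.0225]],
  [0,[-0.02,0.1,0],[0,0,0.0225]],
])

```text
clock: 9.55
tool_pos: [0.5201, 0.0464, 0.1909]
orientation: [-179.5, 0.4, -105.8]
force: [1.4, 0.7, 0.1]
opening: 0.0873
```

Call:
send_rows([
  [0,[-0.02,0.1,0],[0,0,0.0225]],
  [0,[-0.02,0.1,0],[0,0,0.0225]],
  [0,[-0.02,0.1,0],[0,0,0.0225]],
  [0,[-0.01,0.05,0],[0,0,0.0225]],
  [0,[0,0,0],[0,0,0.0225]],
  [0,[0,0,0],[0,0,0.02]],
  [0,[0,0,0],[0,0,0]],
])

```text
clock: 10.25
tool_pos: [0.5011, 0.1414, 0.1943]
orientation: [-179.2, 0.5, -55.6]
force: [0.2, -0.2, 1.1]
opening: 0.0875
```

```bash
python3 -c "
from h import *
todo(.5063,.1335,.12,-52.4)
s=snapshot('top');crop(s,385,150,505,250,6,'pics/p4.png')
"
```

```text
clock 10.25 pos [0.5011 0.1414 0.1943] rpy [-179.19    0.54  -55.58] F [ 0.2 -0.2  1.1] open 0.0875 q6 87.7
shift [ 0.021  -0.0317 -0.2971] turn [-0.0025  0.001   0.0089]
```

View pics/p4.png

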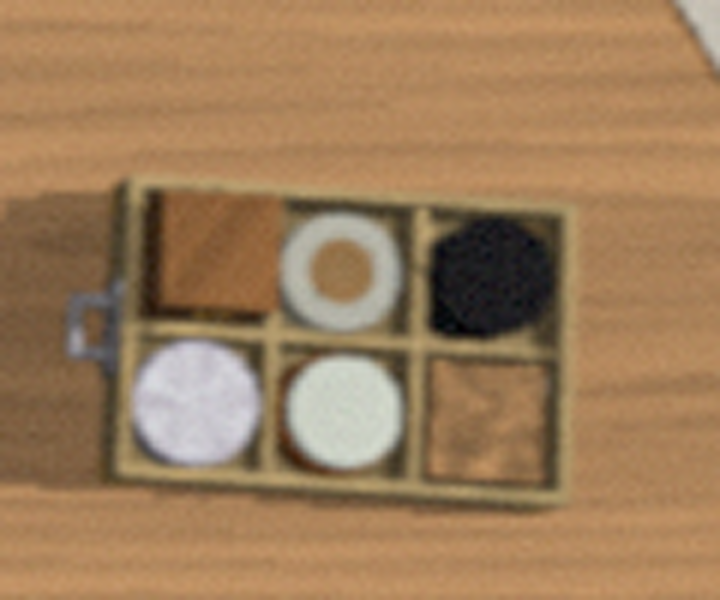

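The top view shows the pin case in the pad pocket (crop (220,250)) with nothing else moved. Aligning over the dial.

Call:
send_rows([
  [0,[0.021,-0.032,-0.06],[-0.0025,0.001,0.009]],
  [0,[0,0,-0.1],[0,0,0]],
  [0,[0,0,-0.1],[0,0,0]],
  [0,[0,0,-0.04],[0,0,0]],
  [0,[0,0,0],[0,0,0]],
  [0,[0,0,0],[0,0,0]],
])

```text
clock: 10.9
tool_pos: [0.508, 0.1327, 0.1201]
orientation: [-179.7, -0.1, -53.7]
force: [0.5, -0.0, 0.0]
opening: 0.0873
```

```bash
python3 -c "
from h import *
todo(.5063,.1335,.05,-52.4)
"
```

```text
clock 10.9 pos [0.508  0.1327 0.1201] rpy [-1.7972e+02 -6.0000e-02 -5.3690e+01] F [ 0.5 -0.   0. ] open 0.0873 q6 90.1
shift [-0.0068  0.0032 -0.2805] turn [-0.0003  0.0007  0.0036]
```

Call:
send_rows([
  [0,[-0.007,0.003,-0.08],[-0.0003,0.0007,0.0036]],
  [0,[0,0,-0.08],[0,0,0.001]],
  [0,[0,0,-0.06],[0,0,0]],
])

```text
clock: 11.2
tool_pos: [0.5103, 0.1358, 0.0699]
orientation: [-179.4, -0.1, -52.1]
force: [-0.1, 0.3, 0.2]
opening: 0.0878
```

```bash
python3 -c "
from h import *
todo(.5063,.1335,.05,-52.4)
"
```

```text
clock 11.2 pos [0.5103 0.1358 0.0699] rpy [-1.7936e+02 -9.0000e-02 -5.2090e+01] F [-0.1  0.3  0.2] open 0.0878 q6 91.6
shift [-0.016  -0.009  -0.0796] turn [-0.0009  0.0016 -0.0009]
```

Call:
send_rows([
  [0,[-0.016,-0.009,-0.04],[-0.0009,0.0016,-0.0009]],
  [0,[0,0,-0.03],[0,0,0]],
  [0,[0,0,0],[0,0,0]],
  [0,[0,0,0],[0,0,0]],
])

```text
clock: 11.6
tool_pos: [0.5072, 0.134, 0.0532]
orientation: [-179.9, -0.0, -52.5]
force: [0.3, 0.2, 0.5]
opening: 0.0873
```

```bash
python3 -c "
from h import *
todo(.5063,.1335,.05,-52.4)
"
```

```text
clock 11.6 pos [0.5072 0.134  0.0532] rpy [-1.7994e+02 -1.0000e-02 -5.2530e+01] F [0.3 0.2 0.5] open 0.0873 q6 91.2
shift [-0.0037 -0.0021 -0.0129] turn [-0.0001  0.0001  0.0004]
```

Call:
send_rows([
  [0.6,[-0.004,-0.002,-0.014],[0,0,0]],
  [0.6,[0,0,-0.002],[0,0,0]],
  [0.6,[0,0,0],[0,0,0]],
  [0.6,[0,0,0],[0,0,0]],
  [0.6,[0,0,0],[0,0,0]],
])

```text
clock: 12.1
tool_pos: [0.5073, 0.1342, 0.0509]
orientation: [-179.7, -0.0, -52.5]
force: [-0.4, 0.5, -1.1]
opening: 0.053
```

```bash
python3 -c "
from h import *
todo(.5063,.1335,.05,-52.4)
s=snapshot('side');crop(s,270,170,370,250,7,'pics/d1.png')
"
```

```text
clock 12.1 pos [0.5073 0.1342 0.0509] rpy [-1.7975e+02 -4.0000e-02 -5.2520e+01] F [-0.4  0.5 -1.1] open 0.053 q6 91.2
shift [-0.0039 -0.0027 -0.0035] turn [-0.0003  0.0006  0.0003]
```

View pics/d1.png

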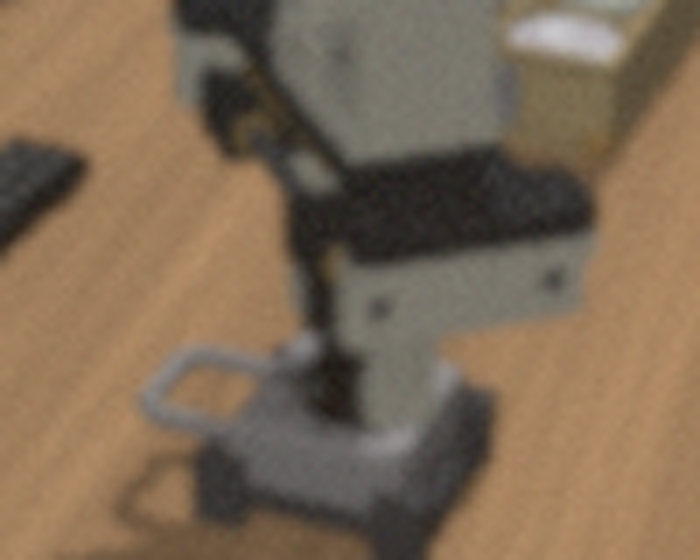

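The fingers straddle the knob (crop (335,380)), just above the body. Closing.

Call:
send_rows([
  [0.9,[-0.004,-0.003,-0.004],[0,0,0]],
  [1,[0,0,0],[0,0,0]],
  [1,[0,0,0],[0,0,0]],
  [1,[0,0,0],[0,0,0]],
  [1,[0,0,0],[0,0,0]],
  [1,[0,0,0],[0,0,0]],
])

```text
clock: 12.75
tool_pos: [0.5062, 0.1333, 0.0498]
orientation: [-179.8, -0.0, -52.5]
force: [0.2, -0.9, 0.5]
opening: 0.0114
```

Call:
send_rows([
  [1,[0,0,0],[0,0,0]],
  [1,[0,0,0],[0,0,0]],
  [1,[0,0,0],[0,0,0]],
])

```text
clock: 13.05
tool_pos: [0.5062, 0.1333, 0.0498]
orientation: [-179.7, -0.0, -52.5]
force: [-0.8, 0.3, -0.5]
opening: 0.0117
```

```bash
python3 -c "
from h import *
todo(.5063,.1335,.05,-92.5);print(sensors.get_obs()['moment'])
"
```

```text
clock 13.05 pos [0.5062 0.1333 0.0498] rpy [-1.7975e+02 -4.0000e-02 -5.2520e+01] F [-0.8  0.3 -0.5] open 0.0117 q6 91.2
shift [0.0002 0.0006 0.0006] turn [-1.00e-04  7.00e-04 -1.11e-01]
[-0.20836997  0.11877681 -0.01609708]
```

Call:
send_rows([
  [1,[0,0,0],[0,0,-0.01]],
  [1,[0,0,0],[0,0,-0.01]],
  [1,[0,0,0],[0,0,-0.01]],
  [1,[0,0,0],[0,0,-0.01]],
  [1,[0,0,0],[0,0,-0.01]],
  [1,[0,0,0],[0,0,-0.01]],
])

```text
clock: 13.65
tool_pos: [0.5061, 0.1336, 0.0498]
orientation: [-179.8, -0.0, -74.8]
force: [-1.0, 0.7, -0.1]
opening: 0.0114
```

```bash
python3 -c "
from h import *
todo(.5063,.1335,.05,-92.5);print(sensors.get_obs()['moment'])
"
```

```text
clock 13.65 pos [0.5061 0.1336 0.0498] rpy [-1.7975e+02 -4.0000e-02 -7.4790e+01] F [-1.   0.7 -0.1] open 0.0114 q6 68.7
shift [ 0.0006 -0.0004  0.0007] turn [ 0.      0.0007 -0.0492]
[-0.12419957  0.21111939  0.08616082]
```

Call:
send_rows([
  [1,[0,0,0],[0,0,-0.01]],
  [1,[0,0,0],[0,0,-0.01]],
  [1,[0,0,0],[0,0,-0.01]],
])

```text
clock: 13.95
tool_pos: [0.5061, 0.1338, 0.0498]
orientation: [-179.8, -0.0, -86.0]
force: [-0.9, -0.1, -0.4]
opening: 0.0117
```

Call:
send_rows([
  [1,[0,0,0],[0,0,-0.008]],
  [1,[0,0,0],[0,0,-0.006]],
])

```text
clock: 14.15
tool_pos: [0.5061, 0.1338, 0.0498]
orientation: [-179.8, -0.0, -91.4]
force: [0.1, 0.7, 1.0]
opening: 0.0121
```

```bash
python3 -c "
from h import *
todo(.5063,.1335,.05,-92.5);print(sensors.get_obs()['moment'])
"
```

```text
clock 14.15 pos [0.5061 0.1338 0.0498] rpy [-1.7975e+02 -3.0000e-02 -9.1350e+01] F [0.1 0.7 1. ] open 0.0121 q6 52.0
shift [ 0.0007 -0.0012  0.0007] turn [ 0.0001  0.0007 -0.0032]
[-0.06640623  0.20872563 -0.02933861]
```

Call:
send_rows([
  [1,[0,0,0],[0,0,-0.002]],
  [1,[0,0,0],[0,0,0]],
  [0.7,[0,0,0],[0,0,0]],
  [0.7,[0,0,0],[0,0,0]],
  [0,[0,0,0.02],[0,0,0]],
  [0,[0,0,0.06],[0,0,0]],
  [0,[0,0,0.12],[0,0,0]],
  [0,[0,0,0.12],[0,0,0]],
  [0,[-0.1,0,0.1],[0,0,0]],
])

```text
clock: 15.05
tool_pos: [0.4799, 0.1324, 0.1554]
orientation: [179.9, -0.3, -92.0]
force: [0.3, 0.2, 0.5]
opening: 0.0604
```

```bash
python3 -c "
from h import *
todo(.5763,.125,.15,177.5)
s=snapshot('side');crop(s,280,190,350,250,10,'pics/d2.png')
s=snapshot('top');crop(s,265,170,325,245,8,'pics/d3.png')
"
```

```text
clock 15.05 pos [0.4799 0.1324 0.1554] rpy [179.88  -0.34 -91.99] F [0.3 0.2 0.5] open 0.0604 q6 49.7
shift [ 0.3855 -0.0295 -0.0217] turn [ 0.0004 -0.001  -0.2514]
```

View pics/d2.png

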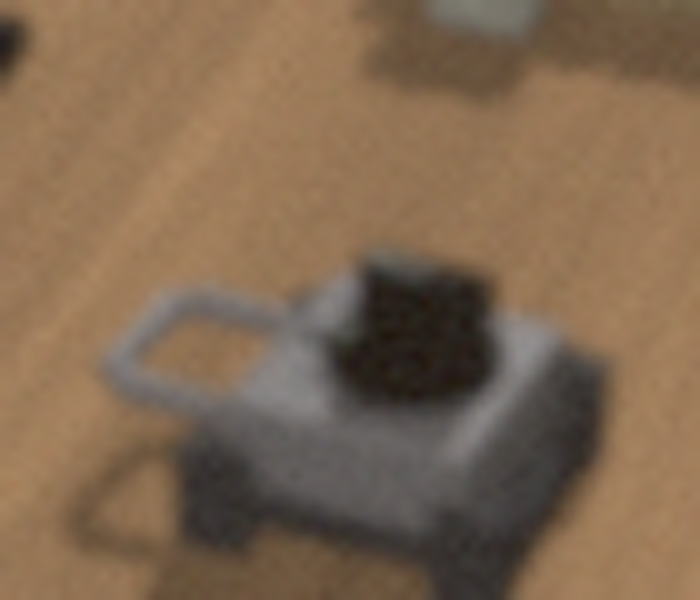

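View pics/d3.png

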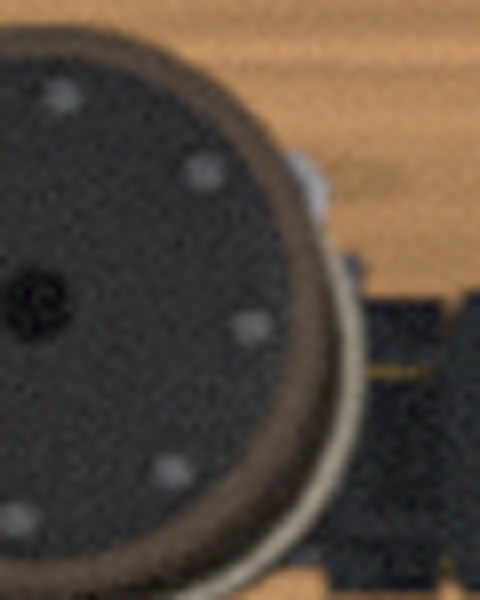

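The side view shows the nose pointing at the shackle (crop (345,320)). Swinging aside for a top look while turning the wrist.

Call:
send_rows([
  [0,[0.05,-0.12,0],[0,0,-0.0225]],
  [0,[0.05,-0.16,0],[0,0,-0.0225]],
  [0,[0.05,-0.16,0],[0,0,-0.0225]],
  [0,[0.05,-0.16,0],[0,0,-0.0225]],
  [0,[0.05,-0.16,0],[0,0,-0.0225]],
  [0,[0,-0.1,0],[0,0,-0.0225]],
  [0,[0,0,0],[0,0,-0.0225]],
  [0,[0,0,0],[0,0,-0.0225]],
  [0,[0,0,0],[0,0,-0.0225]],
  [0,[0,0,0],[0,0,-0.0225]],
  [0,[0,0,0],[0,0,-0.0225]],
])

```text
clock: 16.25
tool_pos: [0.5422, -0.0918, 0.1591]
orientation: [-179.7, -0.0, 175.8]
force: [0.6, 0.1, -0.8]
opening: 0.0875
```

```bash
python3 -c "
from h import *
import pickle
todo(.5763,.125,.15,177.5)
s=snapshot('top');crop(s,270,180,320,245,9,'pics/d4.png');pickle.dump(s,open('top1.pkl','wb'))
"
```

```text
clock 16.25 pos [ 0.5422 -0.0918  0.1591] rpy [-1.7968e+02 -4.0000e-02  1.7582e+02] F [ 0.6  0.1 -0.8] open 0.0875 q6 -15.4
shift [ 0.1364  0.867  -0.0365] turn [ 0.0009 -0.0002  0.0047]
```

View pics/d4.png

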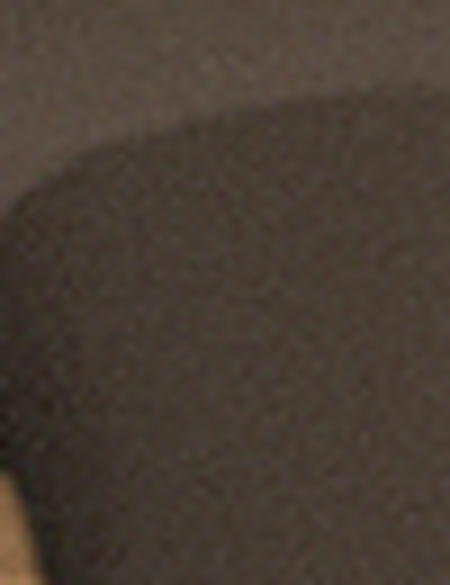

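Run:
```python
from h import *
import pickle
s=pickle.load(open("top0.pkl","rb"))
crop(s,275,180,315,215,16,"pics/sh.png")
```

```text
(no output)
```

View pics/sh.png

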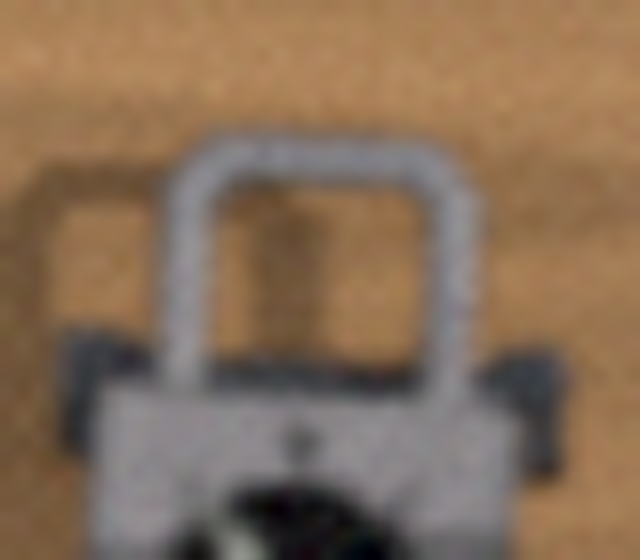

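Run:
```python
from h import *
import pickle
s=pickle.load(open("top0.pkl","rb"))
px=lambda a,k,o:np.array(a)/k+o-0.5+0.5/k
q=onplane(s,px([[225,155],[325,158],[425,162],[190,270],[452,280],[190,370],[448,385]],16,[275,180]),.027);print(q.round(4))
d=q[2]-q[0];print(np.degrees(np.arctan2(d[1],d[0]))+90)
d=q[3]-q[5];print(np.degrees(np.arctan2(d[1],d[0])),np.linalg.norm(q[3]-q[4]))
todo(.5797,.1305,.1,177.5)
```

```text
[[0.5816 0.1447 0.027 ]
 [0.5809 0.129  0.027 ]
 [0.58   0.1132 0.027 ]
 [0.5634 0.1504 0.027 ]
 [0.5611 0.1092 0.027 ]
 [0.5476 0.1506 0.027 ]
 [0.5445 0.11   0.027 ]]
-3.034279171992523
-0.48397729561388536 0.041336689379234924
clock 16.3 pos [ 0.5421 -0.0917  0.159 ] rpy [-1.7968e+02 -5.0000e-02  1.7530e+02] F [ 0.5 -1.   0.1] open 0.0878 q6 -15.9
shift [ 0.1505  0.889  -0.2362] turn [ 0.0009 -0.0002  0.0061]
```

Call:
send_rows([
  [0.76,[0.02,0.12,0],[0.001,0,0.003]],
  [0.76,[0.03,0.16,0],[0,0,0.003]],
  [0.76,[0.03,0.16,0],[0,0,0]],
  [0.76,[0.03,0.16,0],[0,0,0]],
  [0.76,[0.03,0.16,0],[0,0,0]],
  [0.76,[0.015,0.1,-0.06],[0,0,0]],
  [0.76,[0,0,-0.1],[0,0,0]],
  [0.76,[0,0,0],[0,0,0]],
  [0.76,[0,0,0],[0,0,0]],
])

```text
clock: 17.2
tool_pos: [0.5818, 0.1317, 0.1184]
orientation: [180.0, -0.0, 179.1]
force: [-0.1, -0.3, 0.7]
opening: 0.0232
```

```bash
python3 -c "
from h import *
todo(.5805,.130,.08,177.5)
"
```

```text
clock 17.2 pos [0.5818 0.1317 0.1184] rpy [ 1.7996e+02 -4.0000e-02  1.7908e+02] F [-0.1 -0.3  0.7] open 0.0232 q6 -32.3
shift [-0.0053 -0.0068 -0.1537] turn [-0.0001 -0.0001 -0.0044]
```

Call:
send_rows([
  [0.76,[-0.005,-0.007,-0.06],[0,0,-0.0044]],
  [0.76,[0,0,-0.06],[0,0,0]],
  [0.76,[0,0,-0.05],[0,0,0]],
  [0.76,[0,0,-0.02],[0,0,0]],
  [0.76,[0,0,0],[0,0,0]],
  [0.76,[0,0,0],[0,0,0]],
])

```text
clock: 17.8
tool_pos: [0.5835, 0.128, 0.0753]
orientation: [179.8, 0.3, 177.6]
force: [0.7, 0.1, 0.8]
opening: 0.021
```

```bash
python3 -c "
from h import *
todo(.5805,.130,.018,177.5)
s=snapshot('side');crop(s,260,170,360,250,7,'pics/s1.png')
s=snapshot('top');crop(s,260,170,340,245,7,'pics/s2.png')
"
```

```text
clock 17.8 pos [0.5835 0.128  0.0753] rpy [179.81   0.33 177.61] F [0.7 0.1 0.8] open 0.021 q6 -33.5
shift [-0.012   0.0081 -0.2292] turn [-0.0005  0.0009 -0.0003]
```

View pics/s1.png

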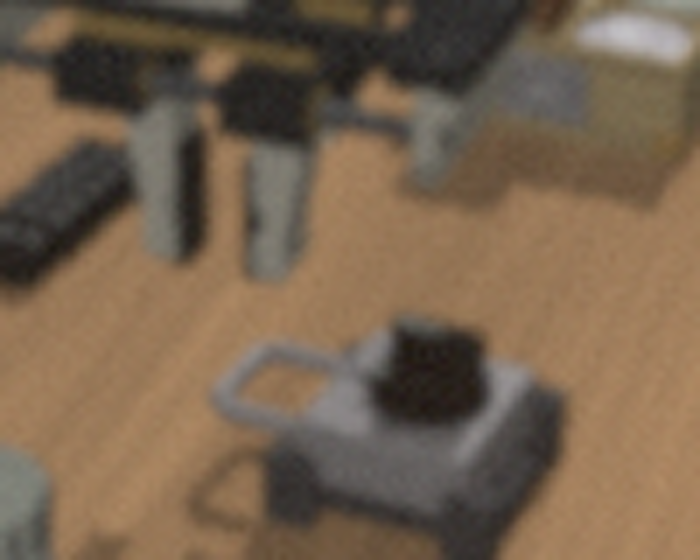

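View pics/s2.png

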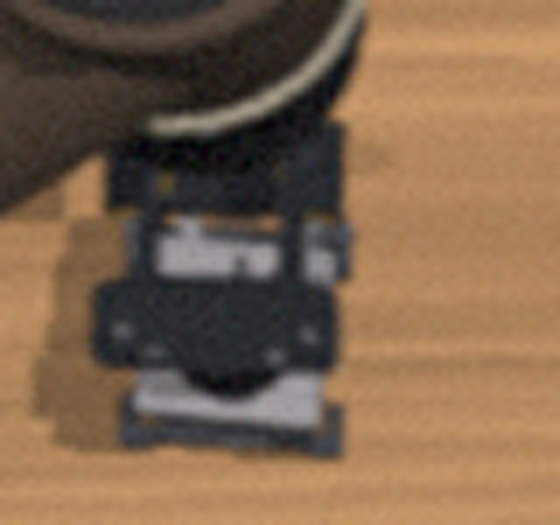

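```bash
python3 -c "
from h import *
s=snapshot('side')
for x in (.47,.49,.51,.53):
  for y in (.09,.13,.17): print(x,y,[((proj(s,[[x,y,z]])-[260,170])*7).round(0)[0].tolist() for z in (.1,.12,.14,.16)])
print(((proj(s,[[.5735,.128,.075],[.5535,.128,.075]])-[260,170])*7).round(0))
s=snapshot('side');crop(s,220,110,380,230,5,'pics/s3.png')
"
```

```text
0.47 0.09 [[571.0, 200.0], [574.0, 148.0], [577.0, 96.0], [580.0, 42.0]]
0.47 0.13 [[541.0, 254.0], [544.0, 202.0], [547.0, 147.0], [550.0, 92.0]]
0.47 0.17 [[509.0, 314.0], [511.0, 259.0], [514.0, 204.0], [517.0, 147.0]]
0.49 0.09 [[515.0, 190.0], [518.0, 139.0], [520.0, 87.0], [522.0, 33.0]]
0.49 0.13 [[483.0, 244.0], [485.0, 192.0], [487.0, 138.0], [490.0, 83.0]]
0.49 0.17 [[449.0, 303.0], [450.0, 249.0], [452.0, 193.0], [454.0, 136.0]]
0.51 0.09 [[460.0, 181.0], [462.0, 130.0], [463.0, 78.0], [465.0, 24.0]]
0.51 0.13 [[426.0, 235.0], [427.0, 182.0], [429.0, 128.0], [430.0, 73.0]]
0.51 0.17 [[389.0, 292.0], [390.0, 238.0], [391.0, 183.0], [392.0, 126.0]]
0.53 0.09 [[405.0, 172.0], [406.0, 121.0], [407.0, 69.0], [409.0, 16.0]]
0.53 0.13 [[369.0, 225.0], [370.0, 173.0], [371.0, 119.0], [372.0, 64.0]]
0.53 0.17 [[331.0, 282.0], [331.0, 228.0], [331.0, 173.0], [332.0, 117.0]]
[[252. 264.]
 [306. 274.]]
```

View pics/s3.png

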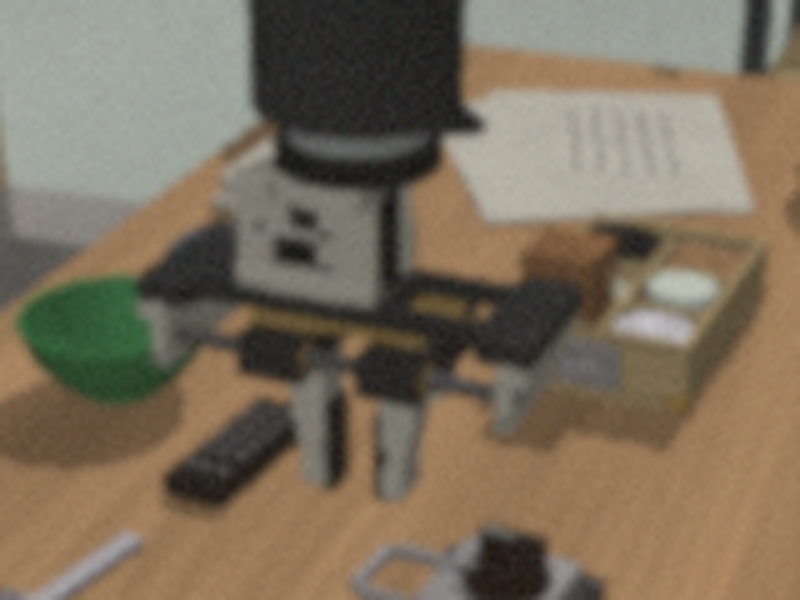

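Call:
send_rows([
  [0.76,[-0.012,0.008,-0.04],[-0.0005,0.0009,0]],
  [0.76,[-0.003,0.001,-0.05],[0,0,0]],
  [0.76,[0,0,-0.03],[0,0,0]],
])

```text
clock: 18.3
tool_pos: [0.5801, 0.1313, 0.0446]
orientation: [179.9, 0.1, 177.6]
force: [-0.6, -1.3, 0.6]
opening: 0.0211
```

```bash
python3 -c "
from h import *
todo(.5805,.130,.018,177.5)
"
```

```text
clock 18.3 pos [0.5801 0.1313 0.0446] rpy [1.7991e+02 1.4000e-01 1.7763e+02] F [-0.6 -1.3  0.6] open 0.0211 q6 -33.9
shift [ 0.0017 -0.0052 -0.1066] turn [-0.0002  0.0004 -0.0004]
```

Call:
send_rows([
  [0.76,[0.002,-0.005,-0.03],[0,0,0]],
  [0.76,[0.001,-0.001,-0.03],[0,0,0]],
])

```text
clock: 18.5
tool_pos: [0.5802, 0.1296, 0.0274]
orientation: [180.0, 0.1, 177.7]
force: [0.2, 1.1, -0.4]
opening: 0.0211
```

```bash
python3 -c "
from h import *
todo(.5805,.130,.018,177.5)
s=snapshot('side');crop(s,260,170,360,250,7,'pics/s4.png')
"
```

```text
clock 18.5 pos [0.5802 0.1296 0.0274] rpy [1.7996e+02 6.0000e-02 1.7766e+02] F [ 0.2  1.1 -0.4] open 0.0211 q6 -33.8
shift [ 0.0011  0.0016 -0.0375] turn [-0.0001  0.0002 -0.0004]
```

View pics/s4.png

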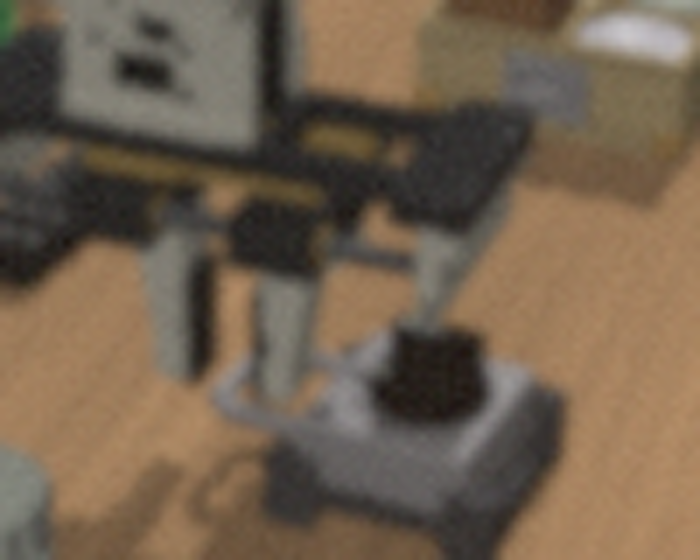

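The inner finger is inside the shackle opening (crop (275,380)), the outer one outside it. Lowering, then pinching the crossbar.

Call:
send_rows([
  [0.76,[0.001,0.001,-0.025],[0,0,0]],
  [0.76,[0,0,-0.008],[0,0,0]],
  [0.76,[0,0,0],[0,0,0]],
])

```text
clock: 18.85
tool_pos: [0.5797, 0.1292, 0.0162]
orientation: [-179.9, -0.1, 177.6]
force: [-0.1, 0.0, -0.6]
opening: 0.0206
```

Call:
send_rows([
  [1,[0,0,0],[0,0,0]],
  [1,[0,0,0],[0,0,0]],
  [1,[0,0,0],[0,0,0]],
  [1,[0,0,0],[0,0,0]],
])

```text
clock: 19.25
tool_pos: [0.5806, 0.1303, 0.0171]
orientation: [179.9, 0.0, 177.6]
force: [-1.0, 1.6, -1.8]
opening: 0.0072
```

```bash
python3 -c "
from h import *
todo(.5805,.130,.018,177.5)
"
```

```text
clock 19.25 pos [0.5806 0.1303 0.0171] rpy [1.7994e+02 3.0000e-02 1.7760e+02] F [-1.   1.6 -1.8] open 0.0072 q6 -33.8
shift [-0.0005 -0.0011  0.0035] turn [-0.0002  0.0001 -0.0003]
```

Call:
send_rows([
  [1,[0.02,-0.001,0],[0,0,0]],
  [1,[0.02,-0.001,0],[0,0,0]],
])

```text
clock: 19.45
tool_pos: [0.5887, 0.1297, 0.0167]
orientation: [180.0, -0.2, 177.6]
force: [-3.7, 3.4, -0.0]
opening: 0.0067
```

Call:
send_rows([
  [1,[0.02,-0.001,0],[0,0,0]],
])

```text
clock: 19.55
tool_pos: [0.5934, 0.1294, 0.0165]
orientation: [180.0, -0.2, 177.6]
force: [-4.0, 2.9, 0.4]
opening: 0.0069
```

```bash
python3 -c "
from h import *
todo(.6006,.1294,.018,177.5)
"
```

```text
clock 19.55 pos [0.5934 0.1294 0.0165] rpy [179.99  -0.24 177.57] F [-4.   2.9  0.4] open 0.0069 q6 -32.9
shift [ 0.0288 -0.0001  0.0059] turn [-0.0001 -0.0007 -0.0002]
```

Call:
send_rows([
  [1,[0.02,0,0],[0,0,0]],
])

```text
clock: 19.65
tool_pos: [0.5983, 0.1292, 0.0164]
orientation: [-180.0, -0.3, 177.6]
force: [-5.0, 2.1, 1.6]
opening: 0.007
```

Call:
send_rows([
  [1,[0.014,0,0],[0,0,0]],
])

```text
clock: 19.75
tool_pos: [0.602, 0.1289, 0.0163]
orientation: [-180.0, -0.3, 177.6]
force: [-8.9, 3.0, 3.4]
opening: 0.0065
```

Call:
send_rows([
  [1,[0.01,0,0],[0,0,0]],
])

```text
clock: 19.85
tool_pos: [0.6022, 0.1286, 0.0153]
orientation: [-179.9, -0.6, 177.5]
force: [-15.4, 8.7, 2.2]
opening: 0.0066
```

Call:
send_rows([
  [1,[0,0,0],[0,0,0]],
  [1,[0,0,0],[0,0,0]],
  [0.76,[0,0,0],[0,0,0]],
  [0.76,[0,0,0],[0,0,0]],
  [0.76,[-0.005,0,0],[0,0,0]],
  [0.76,[0,0,0.04],[0,0,0]],
  [0.76,[0,0,0.08],[0,0,0]],
  [0.76,[0,0,0.12],[0,0,0]],
  [0.76,[0,0,0.15],[0,0,0]],
  [0.5,[0,0,0.1],[0,0,0]],
])

```text
clock: 20.85
tool_pos: [0.6021, 0.1267, 0.1411]
orientation: [-179.7, -0.7, 177.5]
force: [0.4, 0.7, -0.5]
opening: 0.0247
```

```bash
python3 -c "
from h import *
todo(.5063,.1335,.12,-92.5)
s=snapshot('side');crop(s,260,170,360,250,7,'pics/s5.png')
s=snapshot('top');crop(s,260,170,340,245,7,'pics/s6.png')
"
```

```text
clock 20.85 pos [0.6021 0.1267 0.1411] rpy [-179.69   -0.74  177.5 ] F [ 0.4  0.7 -0.5] open 0.0247 q6 -32.4
shift [-0.3832  0.0272 -0.0846] turn [ 0.0022 -0.001   0.25  ]
```

View pics/s5.png

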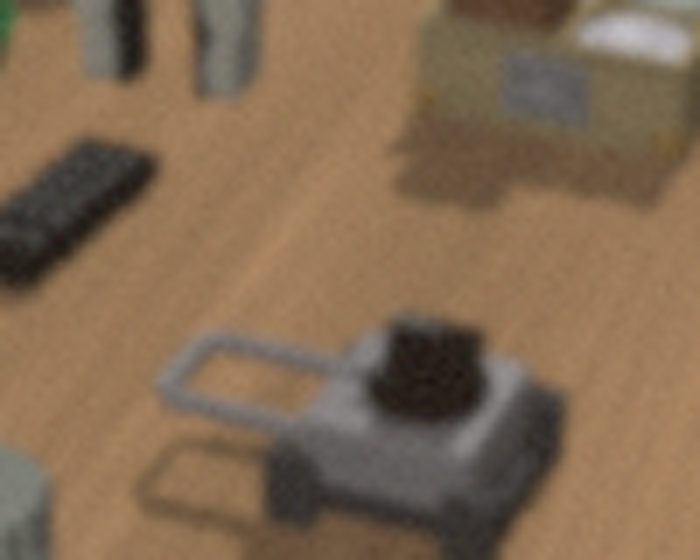

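View pics/s6.png

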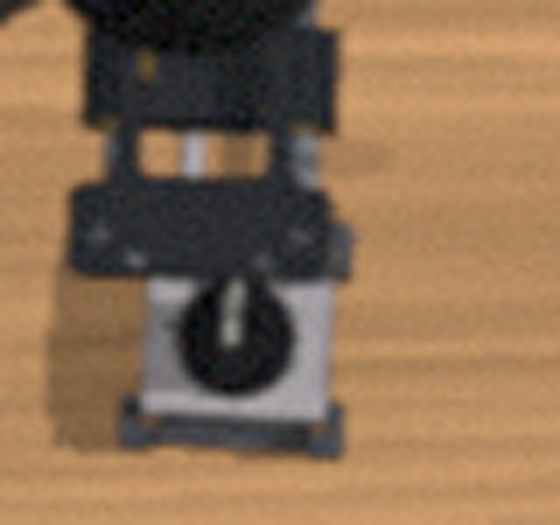

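The shackle is out (crossbar at crop (185,370)) and the white line points at it (top crop (235,310)). Now for the body grip.

Call:
send_rows([
  [0,[-0.05,0.003,0.04],[0.002,-0.001,0.0225]],
  [0,[-0.05,0.003,0],[0,0,0.0225]],
  [0,[-0.05,0.003,0],[0,0,0.0225]],
  [0,[-0.05,0.003,0],[0,0,0.0225]],
  [0,[-0.05,0.003,0],[0,0,0.0225]],
  [0,[-0.05,0.003,0],[0,0,0.0225]],
  [0,[-0.05,0.003,0],[0,0,0.0225]],
  [0,[-0.03,0.003,0],[0,0,0.0225]],
  [0,[0,0,0],[0,0,0.0225]],
  [0,[0,0,0],[0,0,0.0225]],
  [0,[0,0,0],[0,0,0.0225]],
  [0,[0,0,0],[0,0,0]],
])

```text
clock: 22.15
tool_pos: [0.5055, 0.1315, 0.1577]
orientation: [179.6, 0.3, -89.8]
force: [0.0, 0.8, -0.1]
opening: 0.0877
```

```bash
python3 -c "
from h import *
todo(.5065,.1335,.09,-92.5)
"
```

```text
clock 22.15 pos [0.5055 0.1315 0.1577] rpy [179.56   0.28 -89.82] F [ 0.   0.8 -0.1] open 0.0877 q6 54.8
shift [ 0.0041  0.0081 -0.2709] turn [-0.0008 -0.0012 -0.0075]
```

Call:
send_rows([
  [0,[0.003,0.008,-0.06],[-0.0008,-0.0012,-0.0075]],
  [0,[-0.002,0,-0.1],[0,0,0]],
  [0,[-0.002,0,-0.08],[0,0,0]],
  [0,[0,0,-0.02],[0,0,0]],
  [0,[0,0,0],[0,0,0]],
])

```text
clock: 22.65
tool_pos: [0.5063, 0.1334, 0.0927]
orientation: [-179.8, 0.1, -93.8]
force: [0.3, -0.7, 0.1]
opening: 0.0876
```

```bash
python3 -c "
from h import *
todo(.5065,.1335,.01,-92.5)
"
```

```text
clock 22.65 pos [0.5063 0.1334 0.0927] rpy [-1.7978e+02  1.0000e-01 -9.3810e+01] F [ 0.3 -0.7  0.1] open 0.0876 q6 49.8
shift [ 6.000e-04  3.000e-04 -3.309e-01] turn [-0.0002  0.0006  0.0036]
```

Call:
send_rows([
  [0,[-0.002,0,-0.06],[0,0,0.0036]],
  [0,[-0.004,-0.001,-0.08],[0,0,0]],
  [0,[-0.004,-0.001,-0.06],[0,0,0]],
])

```text
clock: 22.95
tool_pos: [0.5074, 0.1347, 0.0464]
orientation: [-179.4, 0.4, -92.7]
force: [-0.3, 1.1, -0.2]
opening: 0.0879
```

```bash
python3 -c "
from h import *
todo(.5065,.1335,.01,-92.5)
s=snapshot('side');crop(s,260,160,380,250,6,'pics/b1.png')
"
```

```text
clock 22.95 pos [0.5074 0.1347 0.0464] rpy [-179.36    0.35  -92.73] F [-0.3  1.1 -0.2] open 0.0879 q6 50.7
shift [-0.0035 -0.0048 -0.1457] turn [-0.0009  0.0018  0.0007]
```

View pics/b1.png

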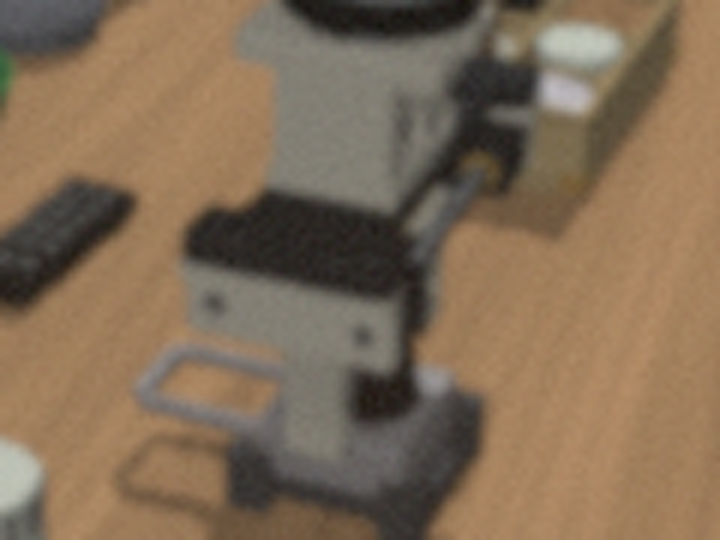

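Call:
send_rows([
  [0,[-0.004,-0.005,-0.05],[-0.0009,0.0018,0]],
  [0,[-0.002,-0.001,-0.05],[0,0,0]],
  [0,[0,0,-0.03],[0,0,0]],
])

```text
clock: 23.3
tool_pos: [0.5067, 0.1336, 0.0128]
orientation: [-180.0, 0.0, -92.9]
force: [-0.7, -0.2, -0.7]
opening: 0.0876
```

```bash
python3 -c "
from h import *
todo(.5065,.1335,.01,-92.5)
"
```

```text
clock 23.3 pos [0.5067 0.1336 0.0128] rpy [-1.7997e+02  2.0000e-02 -9.2870e+01] F [-0.7 -0.2 -0.7] open 0.0876 q6 50.9
shift [-0.0009 -0.0003 -0.011 ] turn [-0.0001  0.0001  0.001 ]
```

Call:
send_rows([
  [0,[-0.001,0,-0.005],[0,0,0.001]],
  [0,[0,0,0],[0,0,0]],
  [1,[0,0,0],[0,0,0]],
  [1,[0,0,0],[0,0,0]],
  [1,[0,0,0],[0,0,0]],
  [1,[0,0,0],[0,0,0]],
  [1,[0,0,0],[0,0,0]],
])

```text
clock: 24.0
tool_pos: [0.5066, 0.1336, 0.0115]
orientation: [-180.0, 0.0, -92.5]
force: [-0.2, 0.4, -3.0]
opening: 0.0659
```

Call:
send_rows([
  [1,[0,0,0],[0,0,0]],
  [1,[0,0,0],[0,0,0]],
])

```text
clock: 24.2
tool_pos: [0.5066, 0.1336, 0.0115]
orientation: [-180.0, 0.0, -92.5]
force: [0.0, -0.3, -2.4]
opening: 0.0662
```

```bash
python3 -c "
from h import *
todo(.5065,.1335,.01,-92.5)
"
```

```text
clock 24.2 pos [0.5066 0.1336 0.0115] rpy [-1.7997e+02  2.0000e-02 -9.2510e+01] F [ 0.  -0.3 -2.4] open 0.0662 q6 51.2
shift [-0.0003 -0.0005 -0.0059] turn [-0.0001  0.0001  0.    ]
```

Call:
send_rows([
  [1,[0,0,0.02],[0,0,0]],
  [1,[0,0,0.04],[0,0,0]],
  [1,[0,0,0.06],[0,0,0]],
  [1,[0,0,0.08],[0,0,0]],
  [1,[0,0,0.08],[0,0,0]],
  [1,[0,0,0.07],[0,0,0]],
  [1,[0,0,0.03],[0,0,0]],
  [1,[0,0,0],[0,0,0]],
  [1,[0,0,0],[0,0,0]],
])

```text
clock: 25.1
tool_pos: [0.5034, 0.132, 0.1122]
orientation: [179.8, -0.1, -92.6]
force: [0.2, -0.7, -4.7]
opening: 0.066
```

```bash
python3 -c "
from h import *
todo(.5452,-.0327,.1,176)
s=snapshot('side');crop(s,240,130,380,250,5,'pics/b2.png')
"
```

```text
clock 25.1 pos [0.5034 0.132  0.1122] rpy [ 1.7981e+02 -5.0000e-02 -9.2590e+01] F [ 0.2 -0.7 -4.7] open 0.066 q6 51.2
shift [ 0.1673 -0.6588 -0.0489] turn [-0.0003 -0.0005 -0.2539]
```

View pics/b2.png

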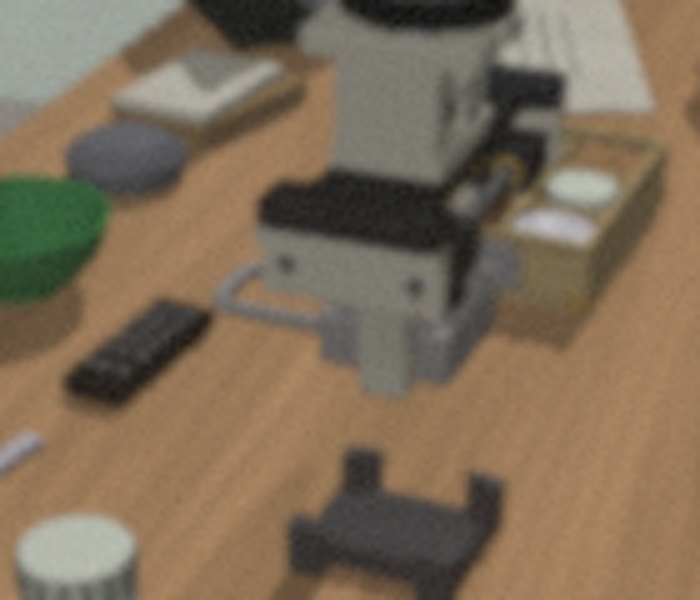

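The lock (crop (390,330)) is lifted clear of the holder and level. Carrying it round to the staple side.

Call:
send_rows([
  [1,[0.006,-0.03,0],[0,0,-0.01]],
  [1,[0.012,-0.05,0],[0,0,-0.018]],
  [1,[0.012,-0.05,0],[0,0,-0.02]],
  [1,[0.012,-0.05,0],[0,0,-0.02]],
  [1,[0.012,-0.05,0],[0,0,-0.02]],
  [1,[0.012,-0.05,0],[0,0,-0.02]],
  [1,[0.012,-0.05,0],[0,0,-0.02]],
  [1,[0.012,-0.05,0],[0,0,-0.02]],
  [1,[0.012,-0.05,0],[0,0,-0.02]],
  [1,[0.012,-0.05,0],[0,0,-0.02]],
  [1,[0.012,-0.05,0],[0,0,-0.02]],
  [1,[0.012,-0.04,0],[0,0,-0.015]],
])

```text
clock: 26.35
tool_pos: [0.5311, -0.0175, 0.0981]
orientation: [179.4, -1.3, -176.0]
force: [-0.1, -0.8, -4.8]
opening: 0.0656
```

```bash
python3 -c "
from h import *
todo(.5452,-.0327,.1,176)
"
```

```text
clock 26.35 pos [ 0.5311 -0.0175  0.0981] rpy [ 179.35   -1.3  -176.03] F [-0.1 -0.8 -4.8] open 0.0656 q6 -13.8
shift [ 0.0564 -0.061   0.0074] turn [-0.0018 -0.0036 -0.0221]
```

Call:
send_rows([
  [1,[0.025,-0.03,0.01],[-0.0018,-0.0036,-0.01]],
  [1,[0.02,-0.02,0],[0,0,-0.007]],
  [1,[0,0,0],[0,0,0]],
  [1,[0,0,0],[0,0,0]],
])

```text
clock: 26.75
tool_pos: [0.5401, -0.0324, 0.0959]
orientation: [-179.8, -0.4, 177.3]
force: [0.8, 0.3, -4.1]
opening: 0.0666
```

```bash
python3 -c "
from h import *
todo(.5452,-.0327,.1,176)
"
```

```text
clock 26.75 pos [ 0.5401 -0.0324  0.0959] rpy [-179.81   -0.45  177.31] F [ 0.8  0.3 -4.1] open 0.0666 q6 -20.0
shift [ 0.0204 -0.001   0.0165] turn [ 0.0004 -0.0013 -0.0036]
```

Call:
send_rows([
  [1,[0.02,0,0.016],[0,-0.0013,-0.0036]],
  [1,[0.002,0,0.002],[0,0,0]],
  [1,[0,0,0],[0,0,0]],
  [1,[0,0,0],[0,0,0]],
  [1,[0,0,0],[0,0,0]],
])

```text
clock: 27.25
tool_pos: [0.5454, -0.0315, 0.1]
orientation: [-179.8, -0.0, 176.1]
force: [0.8, -0.1, -4.6]
opening: 0.0665
```

```bash
python3 -c "
from h import *
todo(.5452,-.0327,.1,176)
print(sensors.get_obs()['qvel'].round(2))
s=snapshot('top');crop(s,330,140,500,250,4,'pics/f1.png')
s=snapshot('side');crop(s,240,110,400,230,5,'pics/f2.png')
todo(.5452,-.0327,.1,176)
"
```

```text
clock 27.25 pos [ 0.5454 -0.0315  0.1   ] rpy [-1.7984e+02 -2.0000e-02  1.7611e+02] F [ 0.8 -0.1 -4.6] open 0.0665 q6 -21.4
shift [-0.0006 -0.0048 -0.0001] turn [ 0.0005 -0.0001 -0.0003]
[ 0.23 -0.12  0.07 -0.09  0.06  0.04]
clock 27.35 pos [ 0.5454 -0.0315  0.1001] rpy [-1.7984e+02 -2.0000e-02  1.7610e+02] F [ 0.  -0.2 -4.7] open 0.0658 q6 -21.4
shift [-0.0007 -0.0047 -0.0002] turn [ 0.0005 -0.0001 -0.0003]
```

View pics/f1.png

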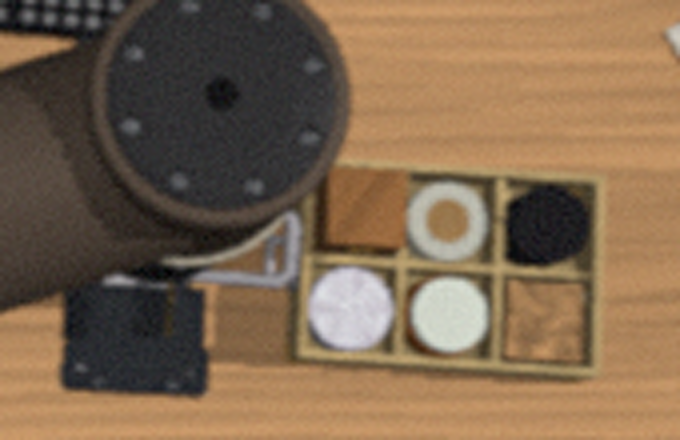

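View pics/f2.png

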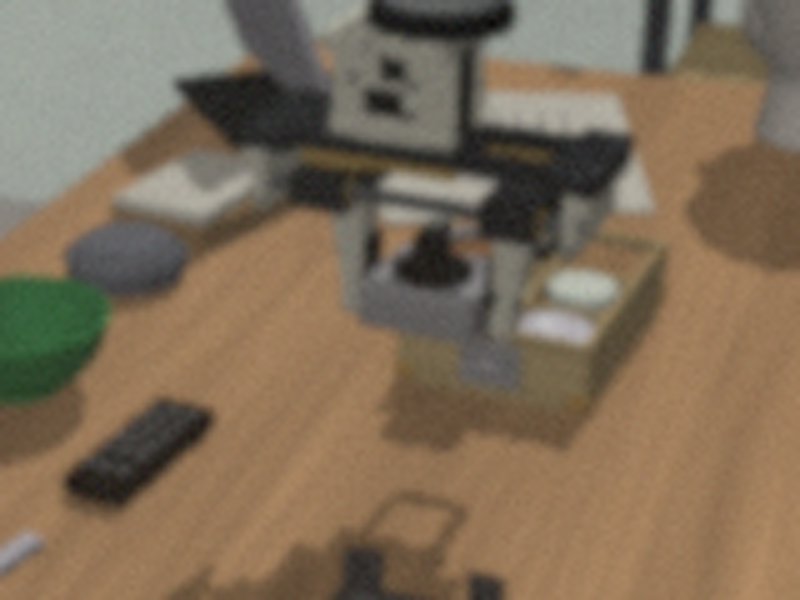

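```bash
python3 -c "
from h import *
s=snapshot('top')
px=lambda a,k,o:np.array(a)/k+o-0.5+0.5/k
print(onplane(s,px([[294,225],[290,268]],4,[330,140]),.1155).round(4))
print('pred',np.array([.5454,-.0315])-.094*np.array([.0698,.9976]))
print(sensors.get_obs()['qvel'].round(2),sensors.get_obs()['tool_pos'])
order.close_job()
"
```

```text
[[ 0.5488 -0.1283  0.1155]
 [ 0.5237 -0.125   0.1155]]
pred [ 0.5388388 -0.1252744]
[-0.02  0.    0.01 -0.03  0.02 -0.04] [ 0.54537489 -0.03159106  0.10004176]
the job is handed in; nothing more can be done
```

I did all the steps in order and handed the job in at about 27 s of the 72 s allowed. No verdict is reported, so the checks below are my own.

- **Pin case:** it stands upright and fully down in the pad pocket, at box +x, +y. I let go of it, and the later pictures show it still there.
- **Dial:** I turned it about 40° clockwise, from the 0.7 notch to the 1.4 notch. The top view shows the white line pointing at the shackle.
- **Shackle:** I pulled it about 20 mm, until it hit its stop at roughly 15 N. It needed about 4 N on the way, and the lock stayed in its holder.
- **Final hold:** the padlock is gripped at 66 mm and tilted less than 0.2°. By calculation its underside is about 103 mm above the table. The joints were almost still, and the shackle points at the box to within a degree or two of its measured direction.
- **Crossbar:** by calculation it sits within about 2 mm of the staple seen from above, and the part visible in the last picture agrees within a few mm.

**Failed or disagreed:**
- My first closing on the pin case began before the arm had settled; the pose read about 14 mm off, so I corrected it before gripping.
- One top view was blocked by the arm.
- Different edges gave a lock angle between −0.5° and −3.6°; I used −2.5°.

I saw no other objects moved in the pictures.

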